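# Push the vial rack home into the corner stop

## Robot

A 6-joint arm with a two-finger parallel gripper is mounted at the origin on a cart in front of the work surface, level with it; the furniture and walls round the work are solid. World frame = base frame: x ahead of the robot, y to its left, z up, the work surface at z = 0. Lengths are in m, angles in rad, forces in N, time in s.
With the tool pointing down it reaches from about 0.25 to 0.775 m from the base axis. Payload 4 kg.
Tool frame: the origin (TCP) lies at the very end of the fingers, on their centre line; the grasp point (between the pads) lies 19 mm behind it; z points along the fingers, x is the direction in which the jaws open and shut, and the axes are right-handed (so a half turn about z gives the same grasp; the last joint's range is limited). The gripper opens to 94 mm and grips with 3 to 60 N. Pads are 16 mm wide; open, the fingers measure 119 mm over their backs; the gripper's body (75 mm by 177 mm) begins 78 mm behind the grasp point.
Start: joints at [-1.43, 0.087, 1.371, -0, 1.684, -0.103], TCP at [0.133, -0.534, 0.179] pointing down, gripper open.
Joint ranges: [-3.1, 3.1], [-0.76, 2.03], [0.27, 2.55], [-1.08, 4.22], [0.17, 2.65], [-2.57, 2.57]. Speed limits (rad/s): [2.79, 2.79, 3.14, 3.14, 3.14, 3.14].

## Interface

Orientations are given as [roll, pitch, yaw] about the fixed x, y, z axes, in that order (R = Rz(yaw) Ry(pitch) Rx(roll)).
In Python, from bench import robot, cams, ticket gives the robot as it stands.
- The arm moves only by the tool jog_arm, never from a script. Its argument "series" is a list of rows, each an object of numbers: "x", "y", "z": the shift along the tool's x, y, z in m; "rx", "ry", "rz": the turn, a rotation vector about the tool's x, y, z in degrees. A call has 1 to 12 rows; each row shifts and turns the pose as measured when the row begins, along the tool's axes as they then stand; what a row does not reach is not made up. A row lasts 1/12 s, in which the tool goes at most 41.7 mm and 7.16 degrees, less where a joint would pass 70% of its speed; a pose out of reach is approached as far as the arm can. A call with a gripper value outside its range is refused whole. "claw" is the opening, from 0 (shut) to 1 (fully open), set as the call begins (left out, the last holds). The fingers move at their own pace and stop on an object; the grip force is fixed at half the most. Time passes only in rows, so rows that do not move let the fingers close. It gives the time, the measured TCP pose, the force and the opening at its end, in the units of the state.
- robot.get_obs(): the state, without advancing time (a new reading comes with each control period).
- cams.snapshot(name): name is "scene" or "top" or "wrist"; returns a dict with "img" (400x640x3 uint8, red, green, blue), "mtx" (3x3 intrinsics, pixels), "k1" (the pictures are not rectified: a ray, as slopes to the right and down, at radius r is drawn at 1 + k1 r^2 times it, then the intrinsics apply), "origin" and "attitude" of the camera in the world. Camera axes: x right, y down, z forward; pixel columns grow to the right and rows downward; lengths in m; the calibration is good to about 2 mm. A picture is of the moment at which its call begins. There is no depth.
- ticket.close_job(): hands the job in, once; it reports no verdict.
Trained networks look in a picture, given as the dict that the camera call returned (one of the last four; its "shot" number tells which), for a name from the list of things; names that differ only in an ending like _2 or _b are one class to them, and where a whole thing is asked for, a point or a joint stands for the part that bears it (a point fixed in the world has none). Each returns a list of dicts, best first, with "p" (0 to 1); they miss things now and then, are a little off and sometimes report something else, mostly with a low value. They report only what shows in the picture. A call takes as long as a camera call.
- cams.look_for(thing, picture): "bbox" ([left, top, width, height] in pixels, round what is visible of it).
The state is a dict: "time": time; "joint_positions": joint angles; "qvel": joint speeds; "joint_torque": joint torques, N m; "tool_pos": TCP position; "ee_rot": TCP orientation; "wrist_force": force on the tool from outside, world axes, zero at the start; "wrist_torque": the same for the moment, N m; "width": finger opening in m.
Only numpy, scipy, OpenCV 4.12 (cv2) and the standard library are available. Lean on these libraries where they do the work, as an engineer would, in place of code of your own. Each camera call takes 0.05 s, during which the arm holds its last target.

## Task

Push the loaded vial rack along the worktop until it sits fully home in the L-shaped corner stop: one long side flat against the long fence and one short end against the short end stop. Push it gently with the fingers, without pinching, lifting or tipping it, leave the other things on the worktop where they stand, and finish clear of everything.

Things in the scene. Friction and masses are not known exactly. Their poses are not given: they have to be found in the camera images.
- rack: Low moulded vial rack, loose: 66 mm (x) by 124 mm (y), 30 mm tall, about 0.3 kg; slides at 1 to 4 N. Origin: centre of underside, z up. Only its base (0-3 mm) and top plate (27-30 mm high) have the full size; its sides between are open or set back, so push with a finger reaching from the top plate down. Three 28 mm capped vials, tops at 63 mm, are fixed in it.
- corner_stop: L of two aluminium strips screwed down (fixed), walls 4 mm thick, 26 mm tall. Origin: inner corner, at worktop level. Long fence: 300 mm along its own -y, inner face at x = 0 looks to -x (to the robot). End stop: 80 mm along its -x, inner face at y = 0 looks to -y (robot's right). Screwed feet outside, 28 mm deep, 7 mm high. Rack home: origin at (-33, -62) mm here, axes parallel.
- by_beaker: Bystander: small clear open beaker, 50 mm across, 59 mm tall, loose. Origin at the centre of its underside.
- by_pipette_bulb: Bystander: pear-shaped rubber pipette bulb with a neck, 53 mm across, 76 mm tall, loose. Origin at the centre of its underside.
- by_fuse_box: Bystander: small flat printed carton, 36 x 62 x 22 mm, loose. Origin at the centre of its underside.
- by_spare_cap: Bystander: shallow white screw cap lying open side up, 65 mm across, 16 mm tall, loose. Origin at the centre of its underside.
- by_sample_jar: Bystander: large wide jar with a white screw cap, 111 mm across, 147 mm tall, about 0.9 kg, loose. Origin at the centre of its underside.

How it is judged:
At the end, for the whole second after the job is handed in: The rack stands flat and still on the worktop, its long side within 3 mm of the long fence and its short end within 3 mm of the end stop, square to them within 2 degrees (0.035 rad); the other things still stand upright (x of rack in the frame of corner_stop between -0.036 and -0.03 m and y of rack in the frame of corner_stop between -0.065 and -0.059 m and angle between the x axis of rack and the x axis of corner_stop, either way round below 0.035 rad and height (world z) of rack below 0.003 m and angle between rack's own z axis and vertical below 0.05 rad and linear speed of rack below 0.01 m/s and angle between each of by_beaker, by_pipette_bulb, by_fuse_box, by_spare_cap, by_sample_jar's own z axis and vertical below 0.1 rad); the robot touches nothing.
It fails at once if the rack is lifted off or tipped up from the worktop (height (world z) of rack above 0.006 m or angle between rack's own z axis and vertical above 0.12 rad).
It fails at once if the rack is pinched or rammed (more than 35 N from the fingers) (contact force between the fingers and rack above 35 N).
It fails at once if the rack is pushed with the arm or the gripper's body (more than 15 N) instead of the fingers (contact force between the arm and rack above 15 N).
It fails at once if another loose thing is shifted by more than 12 mm or tipped (distance of any of by_beaker, by_pipette_bulb, by_fuse_box, by_spare_cap, by_sample_jar from where it was at the start of the episode above 0.012 m or angle between any of by_beaker, by_pipette_bulb, by_fuse_box, by_spare_cap, by_sample_jar's own z axis and vertical above 0.15 rad).
It also fails if it takes over 64 s, if anything falls off the work surface, if the arm or the gripper's body presses on something with over 40 N, if the wrist force passes 120 N, or if a joint passes its speed limit or range.

## Working session

There is one attempt and no reset: what is moved stays moved. The work goes in short steps, Python scripts to look and compute and a tool call to move; the robot and the scene stay as the last step left them, time stands still between calls to the robot, and variables do not carry over. Pictures are saved under pics/ and viewed, and the job is handed in when it is done.

Besides the shell and the picture viewer there is one more tool, called by a JSON object that holds its "name" and its "arguments". jog_arm: Moves the arm, as the interface text tells. Its arguments: {"type":"object","properties":{"series":{"type":"array","items":{"type":"object","properties":{"x":{"type":"number"},"y":{"type":"number"},"z":{"type":"number"},"rx":{"type":"number"},"ry":{"type":"number"},"rz":{"type":"number"}}}},"claw":{"type":"number"}},"required":["series"]}

```bash
ls; mkdir -p pics
python3 - <<'E'
from bench import robot,cams
import cv2,json
o=robot.get_obs();print(o)
for n in ("scene","top"):
    s=cams.snapshot(n);cv2.imwrite(f"pics/{n}0.png",s["img"][:,:,::-1])
    print(n,s["mtx"],s["k1"],s["origin"],s["attitude"])
    for t in ["rack","corner_stop","by_beaker","by_pipette_bulb","by_fuse_box","by_spare_cap","by_sample_jar"]:
        print(t,[(r["p"],r["bbox"]) for r in cams.look_for(t,s)[:2]])
E
```

```text
pics
{'time': 0.0, 'joint_positions': array([-1.43008629e+00,  8.79785001e-02,  1.37225279e+00, -2.71705832e-05,
        1.68358010e+00, -1.03051371e-01]), 'qvel': array([ 1.64918333e-04, -4.93757684e-04, -2.17129012e-03,  2.19988176e-05,
       -1.25829305e-03, -7.67832032e-04]), 'joint_torque': array([ 2.62820686e-03, -3.40177488e+01, -3.02424467e+01,  7.18975905e-02,
        3.28538648e-02, -1.65645274e-04]), 'tool_pos': array([ 0.13267128, -0.53313569,  0.17739214]), 'ee_rot': array([-3.14139128e+00,  2.20973442e-03, -1.32703773e+00]), 'wrist_force': array([-0.22550385,  1.48174802, -0.50575366]), 'wrist_torque': array([0.03854427, 0.01895376, 0.00027269]), 'width': 0.09365329111691917}
scene [[458.68556526   0.         325.0372426 ]
 [  0.         458.68556526 198.00906833]
 [  0.           0.           1.        ]] -0.10755380081512057 [-0.40080969  0.67735443  0.76626787] [-2.13941662  0.0076957  -2.21618527]
rack [(0.61, [350.1, 175.1, 32.4, 36.0])]
corner_stop [(0.61, [284.3, 160.3, 72.5, 47.9])]
by_beaker [(0.57, [283.3, 160.3, 76.2, 50.2])]
by_pipette_bulb []
by_fuse_box [(0.57, [325.8, 219.4, 23.2, 20.0])]
by_spare_cap [(0.89, [284.3, 226.7, 19.2, 16.9])]
by_sample_jar [(0.63, [217.3, 199.0, 46.1, 69.8])]
top [[470.61495585   0.         333.18406085]
 [  0.         470.61495585 203.20226461]
 [  0.           0.           1.        ]] -0.11205509144021664 [ 0.38386504 -0.03095196  1.14175164] [-2.99016286  0.03111791 -1.54650167]
rack [(0.75, [366.7, 223.4, 56.2, 32.5])]
corner_stop [(0.58, [311.5, 149.9, 129.8, 46.3])]
by_beaker [(0.71, [466.5, 271.5, 27.8, 19.3])]
by_pipette_bulb [(0.93, [462.1, 220.2, 27.0, 20.5])]
by_fuse_box []
by_spare_cap [(0.72, [261.5, 230.3, 27.5, 22.6])]
by_sample_jar []
```

Run:
```python
import cv2
a=cv2.imread("pics/top0.png");cv2.imwrite("pics/top0c.png",cv2.resize(a[120:320,230:530],(800,533),interpolation=cv2.INTER_CUBIC))
a=cv2.imread("pics/scene0.png");cv2.imwrite("pics/scene0c.png",cv2.resize(a[120:300,190:460],(800,533),interpolation=cv2.INTER_CUBIC))
```

```text
(no output)
```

View pics/top0.png

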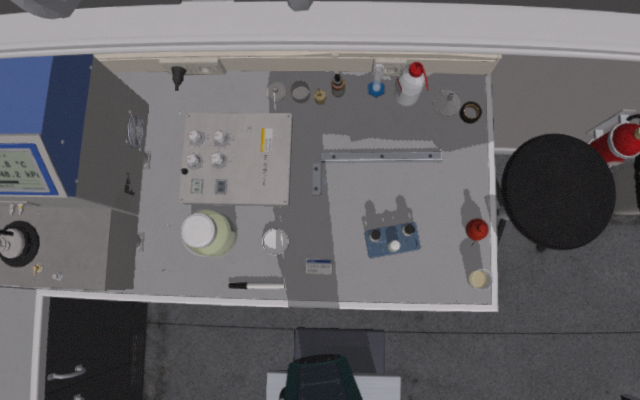

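```bash
sleep 1
```

```text
(no output)
```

View pics/top0c.png

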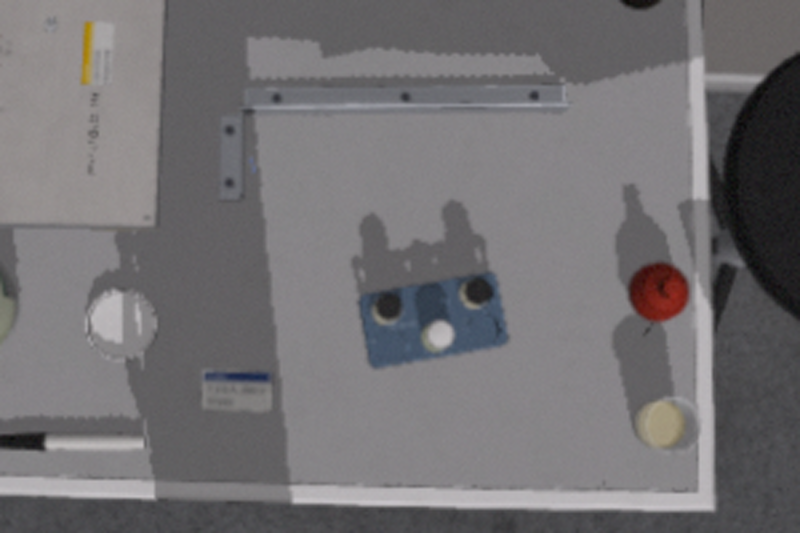

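View pics/scene0c.png

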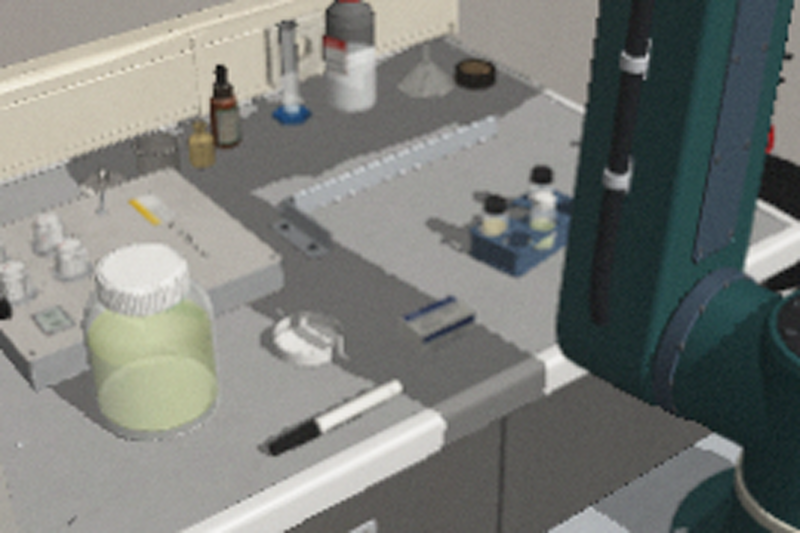

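```bash
cat > h.py <<'E'
import numpy as np,cv2
from scipy.spatial.transform import Rotation as R
def rot(s): return R.from_euler('xyz',s["attitude"]).as_matrix()
def ray2w(s,uv,z):
    uv=np.atleast_2d(np.asarray(uv,float));D=np.array([s["k1"],0,0,0,0.])
    n=cv2.undistortPoints(uv[:,None],s["mtx"],D)[:,0]
    d=np.c_[n,np.ones(len(n))]@rot(s).T
    o=np.asarray(s["origin"]);return (o+d*((z-o[2])/d[:,2])[:,None])[:,:2]
def w2px(s,P):
    Rm=rot(s);rv=cv2.Rodrigues(Rm.T)[0];t=-Rm.T@np.asarray(s["origin"])
    return cv2.projectPoints(np.asarray(P,float),rv,t,s["mtx"],np.array([s["k1"],0,0,0,0.]))[0][:,0]
def rectify(s,z,x0,x1,y0,y1,ppm=1000):
    # output rows: x decreasing; cols: y decreasing ; 1mm/px
    xs=np.arange(x1,x0,-1/ppm);ys=np.arange(y1,y0,-1/ppm)
    Y,X=np.meshgrid(ys,xs);P=np.c_[X.ravel(),Y.ravel(),np.full(X.size,z)]
    m=w2px(s,P).astype(np.float32).reshape(X.shape+(2,))
    return cv2.remap(s["img"],m[...,0],m[...,1],cv2.INTER_CUBIC)
E
python3 - <<'E'
from h import *
from bench import cams
s=cams.snapshot("top")
for z,n in((0.03,"r30"),(0.026,"r26")):
    im=rectify(s,z,0.1,0.6,-0.45,0.2);cv2.imwrite(f"pics/{n}.png",im[:,:,::-1])
hsv=cv2.cvtColor(rectify(s,0.03,0.1,0.6,-0.45,0.2),cv2.COLOR_RGB2HSV)
m=((hsv[...,0]>98)&(hsv[...,0]<118)&(hsv[...,1]>90)).astype(np.uint8)
m=cv2.morphologyEx(m,cv2.MORPH_OPEN,np.ones((5,5)))
n,l,st,c=cv2.connectedComponentsWithStats(m)
for i in range(1,n):
    if st[i,4]>800:
        p=np.argwhere(l==i)[:,::-1].astype(np.float32);r=cv2.minAreaRect(p);b=cv2.boxPoints(r)
        print(st[i],r,"centre",0.6-r[0][1]/1000,0.2-r[0][0]/1000)
for t in ["by_beaker","by_pipette_bulb","by_fuse_box","by_spare_cap","by_sample_jar"]:
    for r in cams.look_for(t,s)[:1]:
        b=r["bbox"];print(t,b,ray2w(s,[(b[0]+b[2]/2,b[1]+b[3]/2)],0.02))
E
```

```text
by_beaker [467.1, 270.6, 27.7, 19.3] [[ 0.37685402 -0.34580159]]
by_fuse_box [305.9, 261.0, 26.9, 11.2] [[0.40158152 0.03723111]]
by_spare_cap [260.7, 228.7, 28.6, 26.5] [[0.45755234 0.14537271]]
by_sample_jar [181.1, 210.3, 55.3, 47.8] [[0.47218276 0.30857218]]
```

```bash
sleep 0.5
```

```text
(no output)
```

View pics/r26.png

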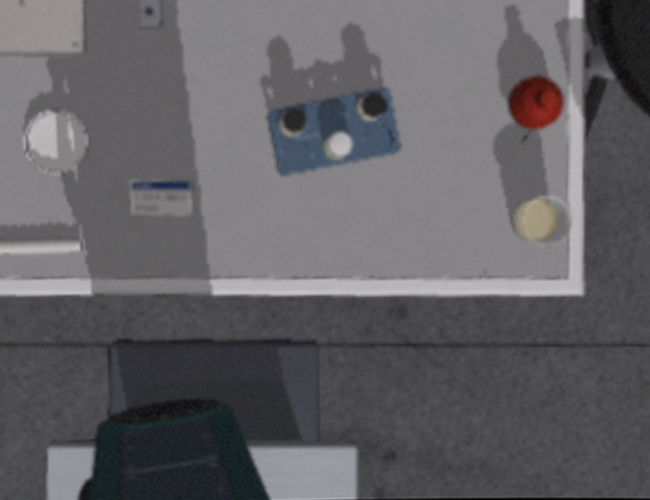

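```bash
cat > rk.py <<'E'
from h import *
def rack(s,ret=False):
    im=cv2.GaussianBlur(rectify(s,0.03,0.3,0.8,-0.45,0.2),(5,5),0)
    f=im.astype(int);m=((f[...,2]-f[...,0])>25).astype(np.uint8)
    m=cv2.morphologyEx(m,cv2.MORPH_OPEN,np.ones((5,5)))
    n,l,st,c=cv2.connectedComponentsWithStats(m)
    out=[]
    for i in range(1,n):
        if st[i,4]>2500:
            p=np.argwhere(l==i)[:,::-1].astype(np.float32);r=cv2.minAreaRect(p)
            out.append((r,0.8-r[0][1]/1000,0.2-r[0][0]/1000))
    return out,im,m
E
python3 - <<'E'
from rk import *
from bench import cams
s=cams.snapshot("top")
o,im,m=rack(s)
for r in o: print(r, cv2.boxPoints(r[0]))
a=rectify(s,0.026,0.56,0.72,-0.26,0.08,2000)
cv2.imwrite("pics/f26.png",a[:,:,::-1]);
v=im.copy()[:,:,::-1].copy()
for r in o: cv2.polylines(v,[cv2.boxPoints(r[0]).astype(np.int32)],True,(0,255,255),1)
cv2.imwrite("pics/rk.png",v)
E
sleep 0.5
```

```text
(no output)
```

View pics/f26.png

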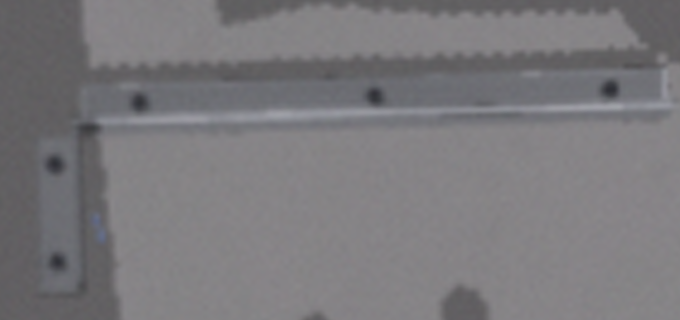

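View pics/rk.png

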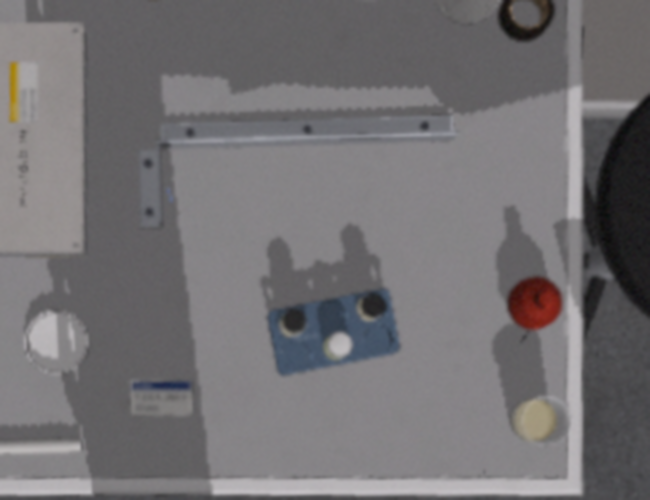

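Run:
```python
from rk import *
from bench import cams
s=cams.snapshot("top")
im=cv2.GaussianBlur(rectify(s,0.03,0.3,0.8,-0.45,0.2),(5,5),0)
print(im[350,300],im[360,360],im[330,330],im[250,400])
a=rectify(s,0.026,0.62,0.68,-0.26,0.08,2000).astype(int).mean(2)
b=rectify(s,0.0,0.62,0.68,-0.26,0.08,2000).astype(int).mean(2)
for c in (120,200,350,500,640):
    print(c,"x=0.68-0.0005*i from i=40"); print(a[40:,c-6:c+7].mean(1).astype(int)); print(b[40:,c-6:c+7].mean(1).astype(int))
a=rectify(s,0.026,0.56,0.64,-0.02,0.08,2000).astype(int).mean(2)
b=rectify(s,0.0,0.56,0.64,-0.02,0.08,2000).astype(int).mean(2)
for c in (30,70,110): print("row x",0.64-c*.0005);print(a[c-6:c+7,:].mean(0).astype(int)[20:120]);print(b[c-6:c+7,:].mean(0).astype(int)[20:120])
y0=145;x0=300
cv2.imwrite("pics/z.png",cv2.resize(s["img"][145:205,305:385,::-1],(800,600),interpolation=cv2.INTER_NEAREST))
cv2.imwrite("pics/z2.png",cv2.resize(s["img"][145:205,370:450,::-1],(800,600),interpolation=cv2.INTER_NEAREST))
```

```text
[ 68  83 102] [104 110 122] [54 63 77] [133 131 133]
120 x=0.68-0.0005*i from i=40
[141 141 138 134 128 123 118 116 116 116 117 118 119 120 122 123 125 127
 128 129 129 130 131 131 131 131 131 131 131 131 131 131 131 131 131 131
 131 132 132 132 132 132 133 132 132 132 132 131 131 131 131 131 132 132
 132 132 132 132 132 132 131 131 132 132 132 133 133 133 133 133 132 132
 132 132 132 132 132 132 132 133 133]
[120 121 122 124 126 127 128 129 130 131 131 131 131 131 131 131 131 131
 131 131 131 131 131 131 131 132 132 132 133 133 133 133 132 132 132 132
 132 131 131 131 131 131 132 132 132 132 132 132 132 131 132 132 132 132
 133 133 132 132 132 132 132 132 132 132 132 132 132 132 132 132 132 132
 132 132 132 132 132 132 133 133 133]
200 x=0.68-0.0005*i from i=40
[151 146 139 132 125 120 119 118 120 121 122 123 125 127 128 130 131 132
 132 132 132 132 132 132 132 132 132 132 133 133 133 133 133 133 133 133
 133 133 133 132 132 132 132 131 131 131 131 131 132 132 132 132 132 132
 132 132 132 133 133 133 133 133 132 132 132 132 132 132 132 133 132 132
 132 132 132 132 132 132 132 132 13
[... 4180 characters left out ...]
 100  98  95  92  90  88  86  85
  84  84  84  85  87  88  90  92  94  97 100 102 103 105 107 108 109 108
 108 108 107 106 104 101  98  95  92  90  88  89  90  92  94  95  96  96
  96  96  96  97  97  97  97  97  96  96  96  96  96  96  96  96  98  99
 101 103 106 110 115 119 123 126 130 132]
[ 95  96  96  96  96  96  97  97  96  96  96  96  97  97  98  99 100 102
 104 105 107 108 109 109 108 107 107 106 106 106 107 107 107 108 108 109
 109 110 110 110 109 109 109 109 109 109 109 108 108 108 107 106 103 101
  98  96  93  90  88  87  86  86  87  89  91  93  95  96  97  97  97  97
  97  98  98  97  97  97  96  96  96  96  96  96  96  97 100 102 104 106
 110 115 119 123 127 130 133 134 134 133]
```

```bash
sleep 0.5
```

```text
(no output)
```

View pics/z.png

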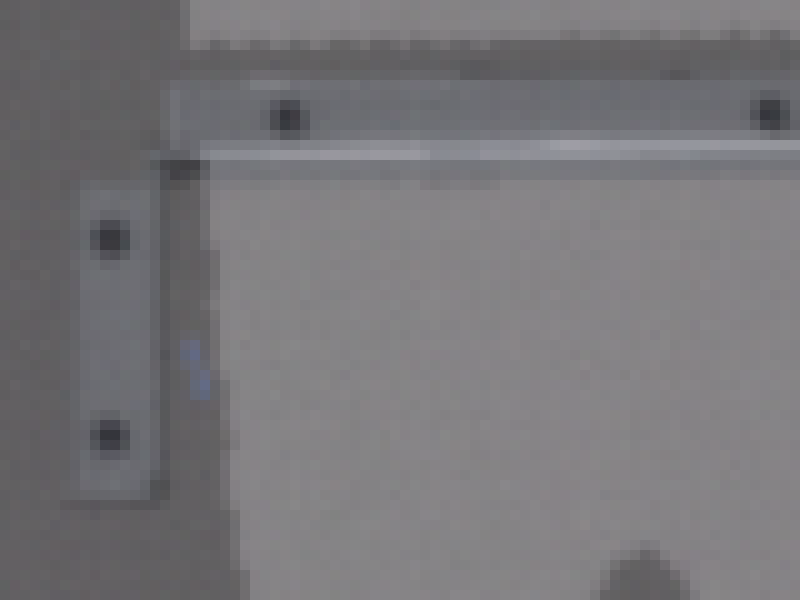

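View pics/z2.png

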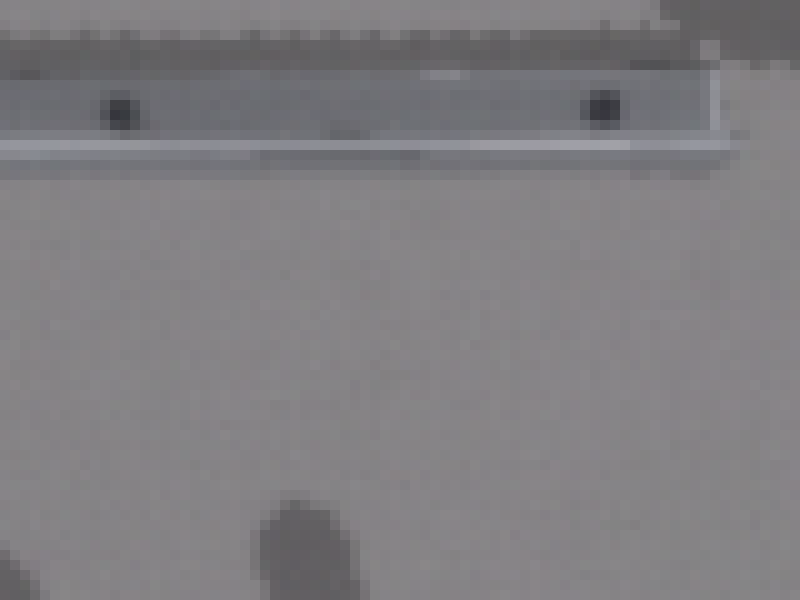

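```bash
sed -i 's/>25)/>10)\&(f[...,2]<145)/' rk.py
python3 - <<'E'
from rk import *
from bench import cams
s=cams.snapshot("top")
print("fence bottom z0",ray2w(s,[(328,163.1),(365,163),(440,162.4)],0))
print("fence top z26",ray2w(s,[(328,161.1),(365,160.7),(440,160.2)],.026))
print("end inner z0",ray2w(s,[(321.6,170),(321.6,192)],0), "z26",ray2w(s,[(321,170),(321,192)],.026),"outer",ray2w(s,[(320.2,170),(320.2,192)],.026),"foot",ray2w(s,[(312.8,170),(312.8,192)],.007))
print("fence ends z26",ray2w(s,[(322,160.5),(443,160)],.026), "endstop end",ray2w(s,[(320,195)],.026))
o,im,m=rack(s)
for r in o: print(r, cv2.boxPoints(r[0]))
v=im.copy()[:,:,::-1].copy()
for r in o: cv2.polylines(v,[cv2.boxPoints(r[0]).astype(np.int32)],True,(0,255,255),1)
cv2.imwrite("pics/rk2.png",v)
E
```

```text
fence bottom z0 [[ 0.65801916  0.02418259]
 [ 0.6598714  -0.0678435 ]
 [ 0.66508524 -0.25444337]]
fence top z26 [[ 0.65677574  0.02305793]
 [ 0.65932673 -0.06692995]
 [ 0.66417962 -0.24943356]]
end inner z0 [[0.64015887 0.03964253]
 [0.58464748 0.03807281]] z26 [[0.63429792 0.03949431]
 [0.58004824 0.03794908]] outer [[0.63426514 0.04144036]
 [0.58001224 0.03988011]] foot [[0.63822317 0.06099435]
 [0.58301433 0.05926602]]
fence ends z26 [[ 0.6580393   0.03773321]
 [ 0.66483821 -0.25677808]] endstop end [[0.57267012 0.04015272]]
(((333.5341796875, 331.60443115234375), (68.30406951904297, 126.46479034423828), 78.9964599609375), 0.4683955688476563, -0.13353417968749998) [[264.9457  310.1494 ]
 [389.08548 286.0111 ]
 [402.12265 353.05945]
 [277.98288 377.19775]]
```

```bash
sleep 0.5
```

```text
(no output)
```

View pics/rk2.png

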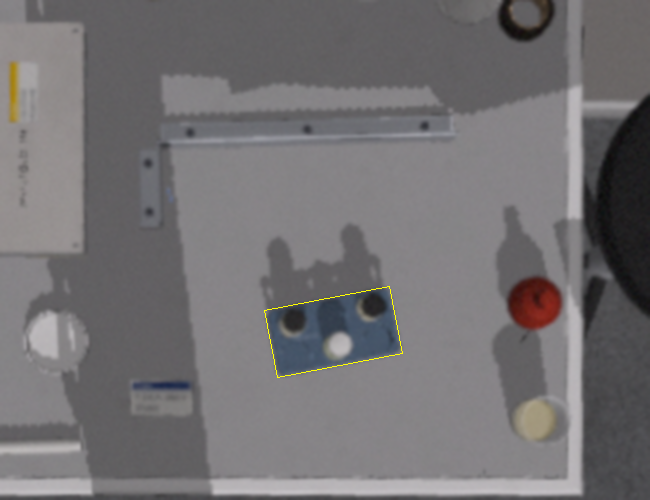

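{"name": "jog_arm", "arguments": {"series": [{"rz": 6.25},{"rz": 6.25},{"x": -0.0327,"y": -0.0219},{"x": -0.0327,"y": -0.0219},{"x": -0.0327,"y": -0.0219},{"x": -0.0327,"y": -0.0219},{"x": -0.0327,"y": -0.0219},{"x": -0.0327,"y": -0.0219}], "claw": 1}}

```text
invalid input
```

{"name": "jog_arm", "arguments": {"series": [{"x": 0,"y": 0,"z": 0,"rx": 0,"ry": 0,"rz": 6.25},{"x": 0,"y": 0,"z": 0,"rx": 0,"ry": 0,"rz": 6.25}]}}

```text
time: 1.42
tool_pos: [0.1328, -0.5337, 0.1786]
ee_rot: [-3.142, -0.0, -1.552]
wrist_force: [0.0, 0.9, 0.3]
width: 0.0941
```

{"name": "jog_arm", "arguments": {"series": [{"x": -0.0327,"y": -0.0219,"z": 0,"rx": 0,"ry": 0,"rz": -0.4},{"x": -0.0327,"y": -0.0219},{"x": -0.0327,"y": -0.0219},{"x": -0.0327,"y": -0.0219},{"x": -0.0327,"y": -0.0219},{"x": -0.0327,"y": -0.0219}]}}

```text
invalid input
```

{"name": "jog_arm", "arguments": {"series": [{"x": -0.0327,"y": -0.0219,"z": 0,"rx": 0,"ry": 0,"rz": -0.4},{"x": -0.0327,"y": -0.0219,"z": 0,"rx": 0,"ry": 0,"rz": 0},{"x": -0.0327,"y": -0.0219,"z": 0,"rx": 0,"ry": 0,"rz": 0},{"x": -0.0327,"y": -0.0219,"z": 0,"rx": 0,"ry": 0,"rz": 0},{"x": -0.0327,"y": -0.0219,"z": 0,"rx": 0,"ry": 0,"rz": 0},{"x": -0.0327,"y": -0.0219,"z": 0,"rx": 0,"ry": 0,"rz": 0},{"x": -0.0327,"y": -0.0219,"z": 0,"rx": 0,"ry": 0,"rz": 0},{"x": -0.0327,"y": -0.0219,"z": 0,"rx": 0,"ry": 0,"rz": 0}]}}

```text
time: 2.08
tool_pos: [0.3048, -0.2647, 0.1758]
ee_rot: [3.141, 0.0, -1.565]
wrist_force: [0.8, -0.9, 0.4]
width: 0.094
```

{"name": "jog_arm", "arguments": {"series": [{"x": -0.03,"y": -0.02,"z": 0,"rx": 0,"ry": 0,"rz": -1.2},{"x": -0.03,"y": -0.02,"z": 0,"rx": 0,"ry": 0,"rz": 0},{"x": -0.03,"y": -0.02,"z": 0.02,"rx": 0,"ry": 0,"rz": 0},{"x": -0.03,"y": -0.02,"z": 0.03,"rx": 0,"ry": 0,"rz": 0},{"x": -0.01,"y": -0.005,"z": 0.03,"rx": 0,"ry": 0,"rz": 0},{"x": 0,"y": 0,"z": 0.02,"rx": 0,"ry": 0,"rz": 0},{"x": 0,"y": 0,"z": 0,"rx": 0,"ry": 0,"rz": 0}]}}

```text
time: 2.67
tool_pos: [0.3931, -0.1238, 0.0804]
ee_rot: [-3.128, -0.005, -1.531]
wrist_force: [-0.8, -0.3, -0.1]
width: 0.0938
```

{"name": "jog_arm", "arguments": {"series": [{"x": 0.011,"y": 0.012,"z": 0.01,"rx": 0,"ry": 0,"rz": 0.8},{"x": 0,"y": 0,"z": 0.02,"rx": 0,"ry": 0,"rz": 0},{"x": 0,"y": 0,"z": 0.02,"rx": 0,"ry": 0,"rz": 0},{"x": 0,"y": 0,"z": 0.01,"rx": 0,"ry": 0,"rz": 0},{"x": 0,"y": 0,"z": 0,"rx": 0,"ry": 0,"rz": 0},{"x": 0,"y": 0,"z": 0,"rx": 0,"ry": 0,"rz": 0}]}}

```text
time: 3.17
tool_pos: [0.3846, -0.1383, 0.0239]
ee_rot: [-3.122, -0.009, -1.547]
wrist_force: [-0.8, -0.5, 0.3]
width: 0.0939
```

Run:
```python
from rk import *
from bench import cams,robot
s=cams.snapshot("top");cv2.imwrite("pics/t1.png",cv2.resize(s["img"][120:320,230:530,::-1],(800,533)))
print(robot.get_obs()["tool_pos"],robot.get_obs()["ee_rot"])
s=cams.snapshot("wrist");cv2.imwrite("pics/w1.png",s["img"][:,:,::-1])
s=cams.snapshot("scene");cv2.imwrite("pics/s1.png",s["img"][:,:,::-1])
```

```text
[ 0.38480631 -0.13845447  0.02417712] [-3.12136355 -0.009371   -1.54649322]
```

View pics/t1.png

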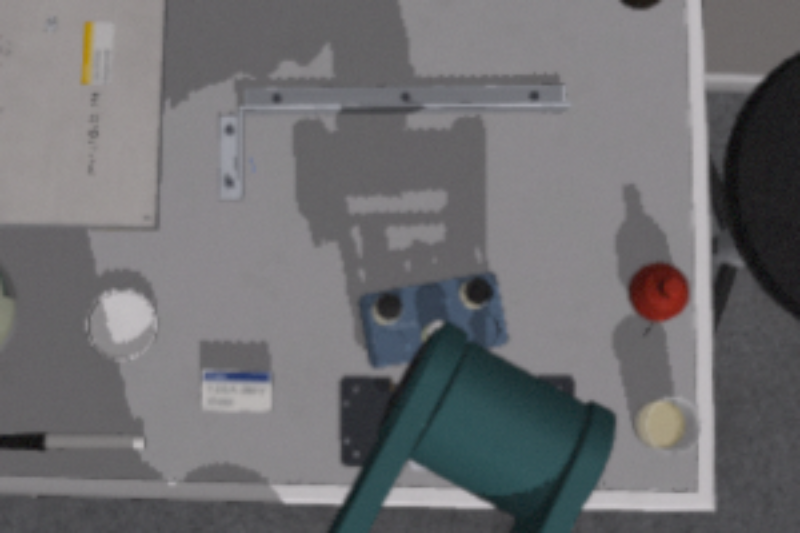

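View pics/w1.png

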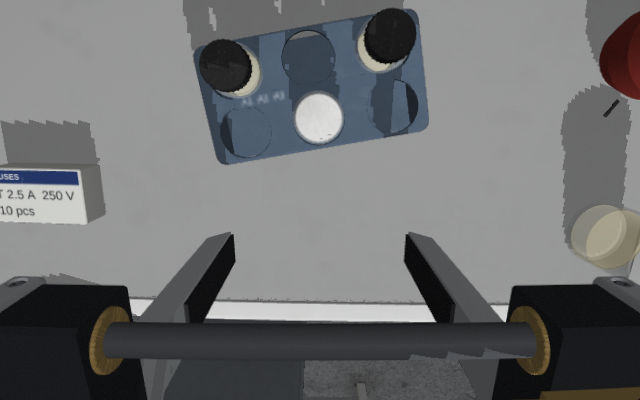

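View pics/s1.png

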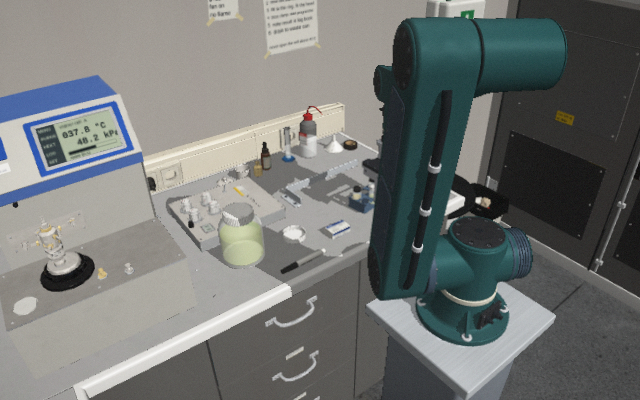

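{"name": "jog_arm", "arguments": {"series": [{"x": 0,"y": 0,"z": 0.008,"rx": -1.1,"ry": -0.5,"rz": 0},{"x": 0,"y": 0,"z": 0.006,"rx": 0,"ry": 0,"rz": 0},{"x": 0,"y": -0.005,"z": 0,"rx": 0,"ry": 0,"rz": 0},{"x": 0,"y": -0.005,"z": 0,"rx": 0,"ry": 0,"rz": 0}]}}

```text
time: 3.65
tool_pos: [0.3985, -0.1398, 0.0143]
ee_rot: [-3.133, -0.005, -1.547]
wrist_force: [0.2, -0.3, 0.5]
width: 0.094
```

{"name": "jog_arm", "arguments": {"series": [{"x": -0.001,"y": -0.004,"z": 0.003,"rx": -0.4,"ry": -0.3,"rz": 0},{"x": -0.001,"y": -0.004,"z": 0.002,"rx": 0,"ry": 0,"rz": 0},{"x": 0,"y": -0.004,"z": 0,"rx": 0,"ry": 0,"rz": 0},{"x": 0,"y": -0.004,"z": 0,"rx": 0,"ry": 0,"rz": 0},{"x": 0,"y": -0.004,"z": 0,"rx": 0,"ry": 0,"rz": 0},{"x": 0,"y": -0.004,"z": 0,"rx": 0,"ry": 0,"rz": 0}]}}

```text
time: 4.15
tool_pos: [0.4266, -0.137, 0.0102]
ee_rot: [-3.138, -0.0, -1.546]
wrist_force: [0.2, 0.5, -0.6]
width: 0.0941
```

Run:
```python
from rk import *
from bench import cams,robot
s=cams.snapshot("wrist");cv2.imwrite("pics/w2.png",s["img"][:,:,::-1])
```

```text
(no output)
```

View pics/w2.png

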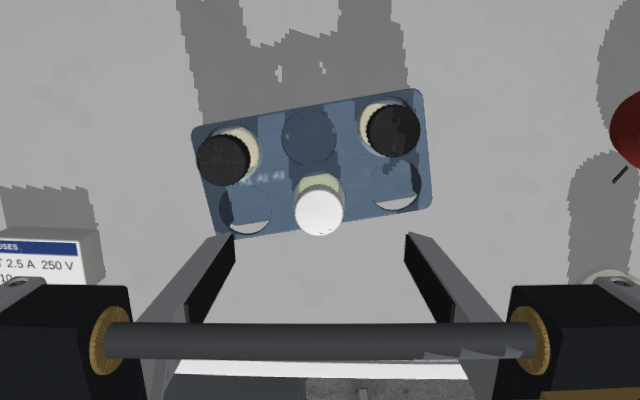

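{"name": "jog_arm", "arguments": {"series": [{"x": 0.005,"y": 0,"z": 0,"rx": 0,"ry": 0,"rz": 0},{"x": 0,"y": -0.004,"z": 0.001,"rx": 0,"ry": 0,"rz": 0},{"x": 0,"y": -0.004,"z": 0,"rx": 0,"ry": 0,"rz": 0},{"x": 0,"y": -0.004,"z": 0,"rx": 0,"ry": 0,"rz": 0},{"x": 0,"y": -0.004,"z": 0,"rx": 0,"ry": 0,"rz": 0},{"x": 0,"y": -0.004,"z": 0,"rx": 0,"ry": 0,"rz": 0},{"x": 0,"y": -0.004,"z": 0,"rx": 0,"ry": 0,"rz": 0},{"x": 0,"y": -0.004,"z": 0,"rx": 0,"ry": 0,"rz": 0}]}}

```text
time: 4.87
tool_pos: [0.4575, -0.1419, 0.0093]
ee_rot: [-3.138, -0.0, -1.546]
wrist_force: [-1.3, 0.4, 0.2]
width: 0.094
```

Run:
```python
from rk import *
from bench import cams,robot
s=cams.snapshot("wrist");cv2.imwrite("pics/w3.png",s["img"][:,:,::-1])
```

```text
(no output)
```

View pics/w3.png

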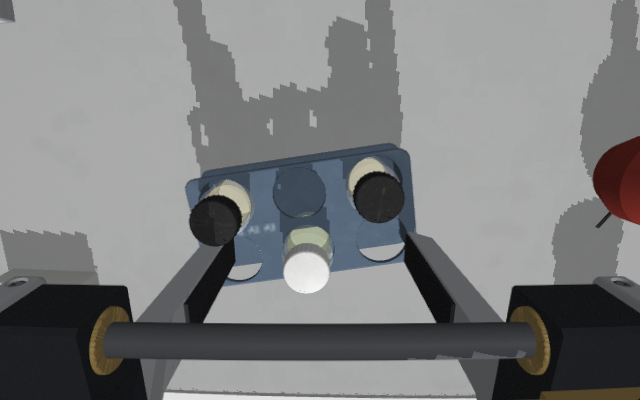

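Run:
```python
from rk import *
from bench import cams,robot
s=cams.snapshot("wrist");o=robot.get_obs()
print(s["origin"],s["attitude"],o["tool_pos"],o["wrist_force"])
T=R.from_euler('xyz',o["ee_rot"]).as_matrix();p=o["tool_pos"]
for q in [(0,0,0),(.047,0,0),(-.047,0,0),(-.047,-.008,0),(-.047,-.008,-.02),(.047,-.008,-.02),(-.047,-.008,-.06)]:
    print(q,(p+T@np.array(q)).round(4),w2px(s,[p+T@np.array(q)]).round(1))
print(ray2w(s,[(187,182),(408,148),(222,286),(415,258)],.03))
s=cams.snapshot("top");cv2.imwrite("pics/t3.png",cv2.resize(s["img"][120:320,230:530,::-1],(800,533)))
```

```text
[ 0.5340655  -0.13932274  0.21507694] [ 2.88033865e+00 -4.31002047e-04 -1.54669847e+00] [ 0.45792079 -0.14196865  0.00931368] [ 0.00988888 -0.06113299 -1.15026898]
(0, 0, 0) [ 0.4579 -0.142   0.0093] [[320.3 232.5]]
(0.047, 0, 0) [ 0.4591 -0.189   0.0093] [[395.5 232.3]]
(-0.047, 0, 0) [ 0.4567 -0.095   0.0093] [[245.1 232.5]]
(-0.047, -0.008, 0) [ 0.4647 -0.0948  0.0093] [[244.4 220.3]]
(-0.047, -0.008, -0.02) [ 0.4647 -0.0948  0.0293] [[237.1 231.6]]
(0.047, -0.008, -0.02) [ 0.467  -0.1888  0.0294] [[403.8 231.5]]
(-0.047, -0.008, -0.06) [ 0.4645 -0.0948  0.0693] [[217.4 262.4]]
[[ 0.49280144 -0.0686108 ]
 [ 0.5139554  -0.18681366]
 [ 0.4305772  -0.08462397]
 [ 0.45119798 -0.19653538]]
```

View pics/t3.png

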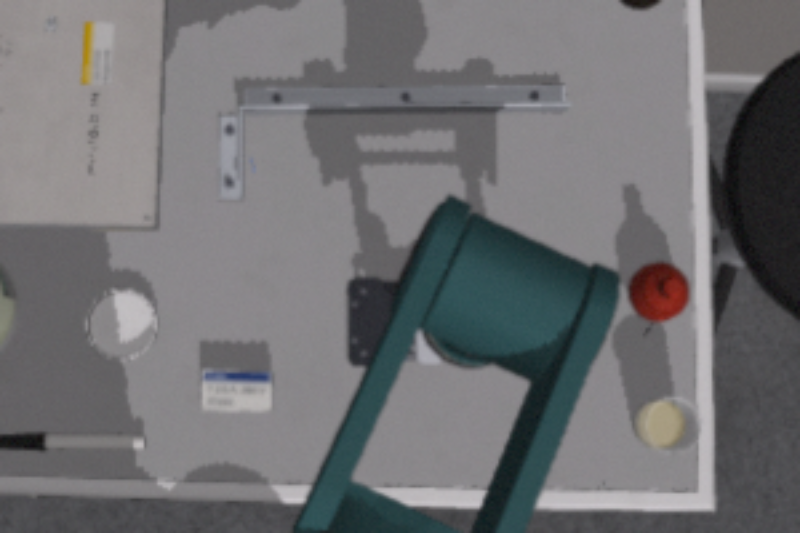

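Run:
```python
import cv2
a=cv2.imread("pics/w3.png")
cv2.imwrite("pics/w3c.png",cv2.resize(a[140:340,170:440],(800,593),interpolation=cv2.INTER_CUBIC))
from bench import cams
s=cams.snapshot("scene");cv2.imwrite("pics/s3c.png",cv2.resize(s["img"][140:260,290:450,::-1],(800,600),interpolation=cv2.INTER_CUBIC))
```

```text
(no output)
```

View pics/w3c.png

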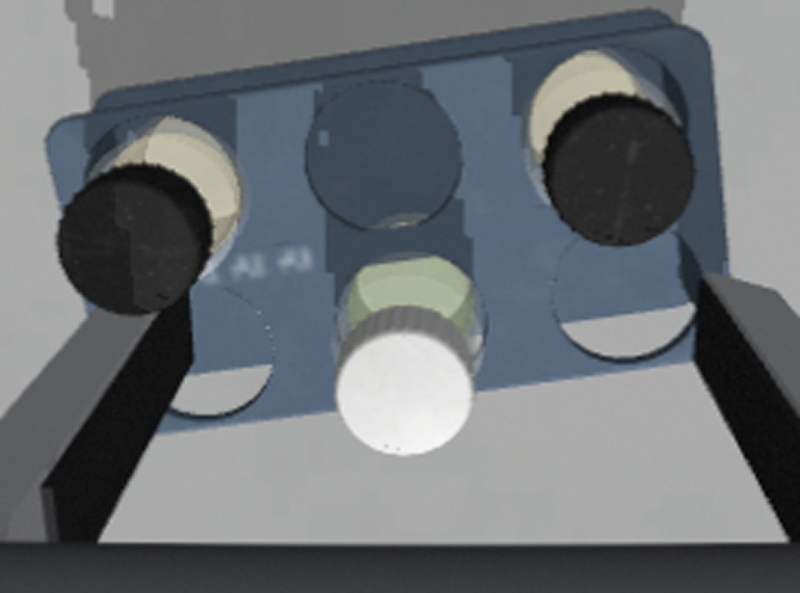

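View pics/s3c.png

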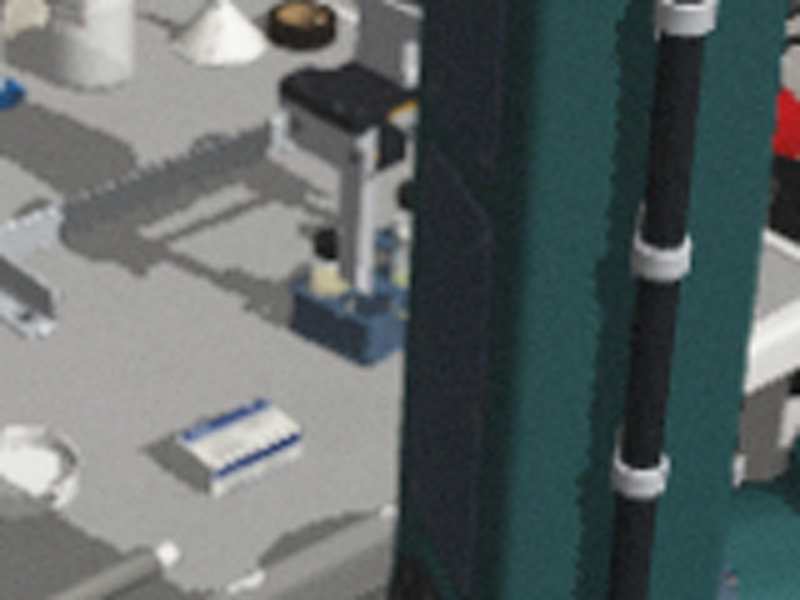

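{"name": "jog_arm", "arguments": {"series": [{"x": 0,"y": 0,"z": -0.01,"rx": 0,"ry": 0,"rz": 0},{"x": 0,"y": 0,"z": -0.01,"rx": 0,"ry": 0,"rz": 0},{"x": 0,"y": 0,"z": -0.005,"rx": 0,"ry": 0,"rz": 0}]}}

```text
time: 5.32
tool_pos: [0.456, -0.1415, 0.0349]
ee_rot: [-3.14, 0.001, -1.546]
wrist_force: [0.9, -0.1, 0.7]
width: 0.0939
```

{"name": "jog_arm", "arguments": {"series": [{"x": 0,"y": 0.02,"z": 0,"rx": 0,"ry": 0,"rz": 0},{"x": 0,"y": 0.02,"z": 0,"rx": 0,"ry": 0,"rz": 0},{"x": 0,"y": 0.02,"z": 0,"rx": 0,"ry": 0,"rz": 0},{"x": 0,"y": 0.01,"z": 0,"rx": 0,"ry": 0,"rz": 0},{"x": 0,"y": 0,"z": 0,"rx": 0,"ry": 0,"rz": 0}]}}

```text
time: 5.73
tool_pos: [0.388, -0.1452, 0.0416]
ee_rot: [-3.129, -0.005, -1.546]
wrist_force: [-0.1, 0.2, -0.5]
width: 0.0938
```

Run:
```python
from h import *
from bench import cams,robot
s=cams.snapshot("scene");v=s["img"][:,:,::-1].copy();o=robot.get_obs()
T=R.from_euler('xyz',o["ee_rot"]).as_matrix();p=o["tool_pos"]
print(p,o["ee_rot"])
for q in [(0,0,0),(.06,0,0),(-.06,0,0),(-.06,0,-.02),(-.06,0,-.06)]:
    print(q,w2px(s,[p+T@np.array(q)]))
q=w2px(s,[p+T@np.array((-.06,0,0))])[0];x,y=int(q[0]),int(q[1])
cv2.circle(v,(x,y),1,(0,0,255),-1)
cv2.imwrite("pics/s4c.png",cv2.resize(v[y-60:y+60,x-80:x+80],(800,600),interpolation=cv2.INTER_CUBIC))
s=cams.snapshot("wrist");cv2.imwrite("pics/w4.png",s["img"][:,:,::-1])
```

```text
[ 0.38894082 -0.14531271  0.04185649] [-3.12759219 -0.00516489 -1.54547396]
(0, 0, 0) [[389.26098672 199.04955806]]
(0.06, 0, 0) [[403.43405996 192.12906065]]
(-0.06, 0, 0) [[374.36795912 206.31254752]]
(-0.06, 0, -0.02) [[374.76609857 200.47998982]]
(-0.06, 0, -0.06) [[375.57749835 188.51308156]]
```

View pics/s4c.png

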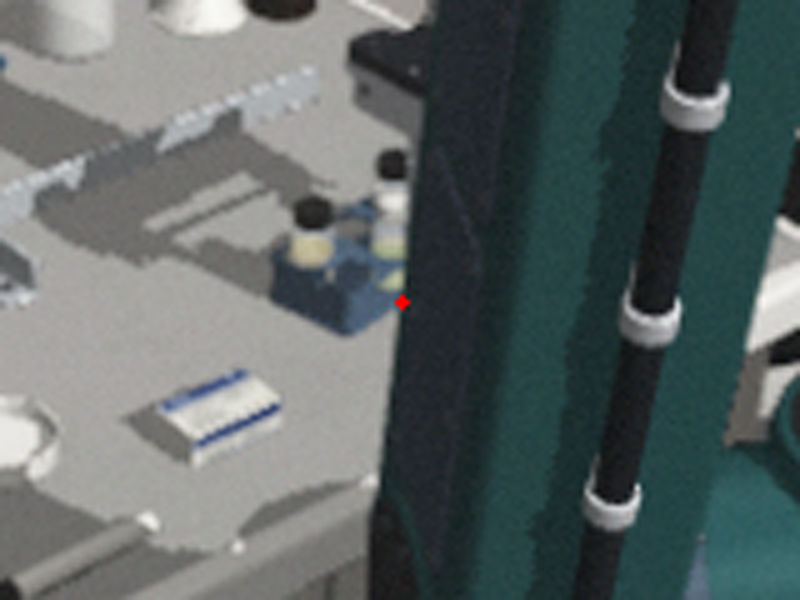

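View pics/w4.png

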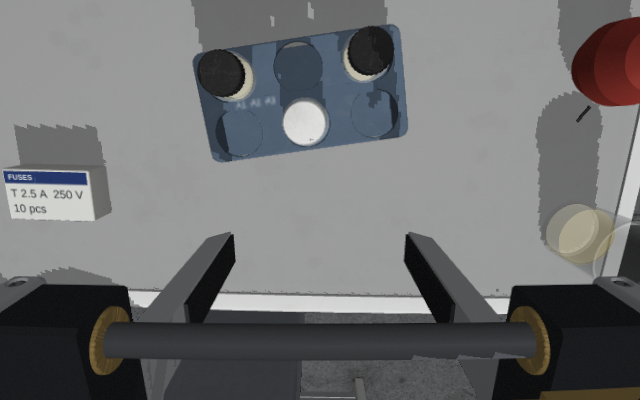

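Run:
```python
from h import *
from bench import cams
s=cams.snapshot("scene")
p=np.array([.4579,-.142,.0093]);T=R.from_euler('xyz',[-3.138,0,-1.546]).as_matrix()
for x in(-.047,-.06):
  for y in (-.008,.008):
    print(x,y,[(dz,w2px(s,[p+T@np.array((x,y,-dz))]).round(1).tolist()[0]) for dz in(0,.02,.03,.04,.085)])
s=cams.snapshot("wrist")
```

```text
-0.047 -0.008 [(0, [358.9, 202.9]), (0.02, [359.1, 197.3]), (0.03, [359.3, 194.5]), (0.04, [359.4, 191.6]), (0.085, [359.9, 178.5])]
-0.047 0.008 [(0, [362.5, 205.2]), (0.02, [362.7, 199.6]), (0.03, [362.9, 196.7]), (0.04, [363.0, 193.9]), (0.085, [363.6, 180.7])]
-0.06 -0.008 [(0, [355.7, 204.4]), (0.02, [355.9, 198.8]), (0.03, [356.0, 196.0]), (0.04, [356.1, 193.1]), (0.085, [356.6, 180.0])]
-0.06 0.008 [(0, [359.3, 206.7]), (0.02, [359.5, 201.1]), (0.03, [359.6, 198.2]), (0.04, [359.7, 195.4]), (0.085, [360.3, 182.2])]
```

```bash
python3 -c "
import cv2
a=cv2.imread('pics/w4.png');cv2.imwrite('pics/w4c.png',cv2.resize(a[210:330,90:250],(800,600),interpolation=cv2.INTER_CUBIC))"
```

```text
(no output)
```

View pics/w4c.png

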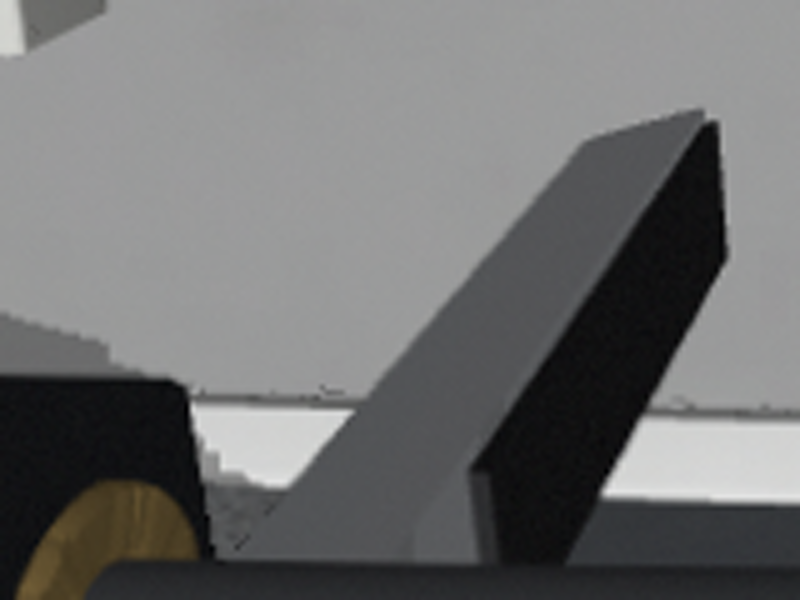

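{"name": "jog_arm", "arguments": {"series": [{"x": 0,"y": 0.004,"z": 0.012,"rx": -0.8,"ry": -0.3,"rz": 0},{"x": 0,"y": 0,"z": 0.012,"rx": 0,"ry": 0,"rz": 0},{"x": 0,"y": 0,"z": 0.008,"rx": 0,"ry": 0,"rz": 0},{"x": 0,"y": 0,"z": 0,"rx": 0,"ry": 0,"rz": 0}]}}

```text
time: 6.27
tool_pos: [0.388, -0.1456, 0.0066]
ee_rot: [3.14, 0.001, -1.543]
wrist_force: [0.2, -0.2, -0.6]
width: 0.0941
```

{"name": "jog_arm", "arguments": {"series": [{"x": 0,"y": 0,"z": 0.004,"rx": 0,"ry": 0,"rz": 0},{"x": 0,"y": 0,"z": 0.003,"rx": 0,"ry": 0,"rz": 0}]}}

```text
time: 6.43
tool_pos: [0.3879, -0.1453, -0.0018]
ee_rot: [3.138, 0.002, -1.542]
wrist_force: [0.5, 0.6, 0.2]
width: 0.0938
```

{"name": "jog_arm", "arguments": {"series": [{"x": 0,"y": 0,"z": 0.003,"rx": 0,"ry": 0,"rz": 0},{"x": 0,"y": 0,"z": 0.003,"rx": 0,"ry": 0,"rz": 0}]}}

```text
time: 6.6
tool_pos: [0.3881, -0.1453, -0.0085]
ee_rot: [3.137, 0.003, -1.542]
wrist_force: [0.4, -0.6, 0.1]
width: 0.0937
```

Run:
```python
from h import *
from bench import cams,robot
o=robot.get_obs();print(o["tool_pos"],o["wrist_force"])
s=cams.snapshot("wrist");cv2.imwrite("pics/w5.png",s["img"][:,:,::-1])
cv2.imwrite("pics/w5c.png",cv2.resize(s["img"][200:320,160:480,::-1],(800,300),interpolation=cv2.INTER_CUBIC))
```

```text
[ 0.38812583 -0.14532418 -0.00847539] [ 0.36734473 -0.55172404  0.09846523]
```

View pics/w5.png

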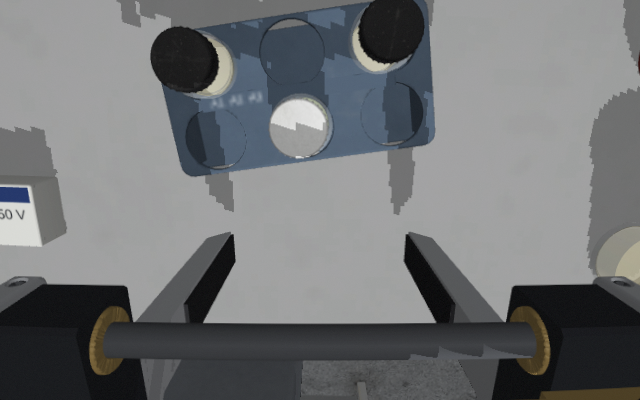

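{"name": "jog_arm", "arguments": {"series": [{"x": 0,"y": 0,"z": 0.0025,"rx": 0,"ry": 0,"rz": 0},{"x": 0,"y": 0,"z": 0,"rx": 0,"ry": 0,"rz": 0}]}}

```text
time: 6.82
tool_pos: [0.3877, -0.1451, -0.0118]
ee_rot: [3.137, 0.003, -1.542]
wrist_force: [-0.3, 0.7, -1.2]
width: 0.094
```

Run:
```python
from h import *
from bench import cams,robot
o=robot.get_obs();print(o["tool_pos"],o["wrist_force"])
s=cams.snapshot("wrist")
cv2.imwrite("pics/w6c.png",cv2.resize(s["img"][140:300,160:480,::-1],(800,400),interpolation=cv2.INTER_CUBIC))
```

```text
[ 0.38772759 -0.14512597 -0.01175064] [-0.29813304  0.73396182 -1.21048359]
```

View pics/w6c.png

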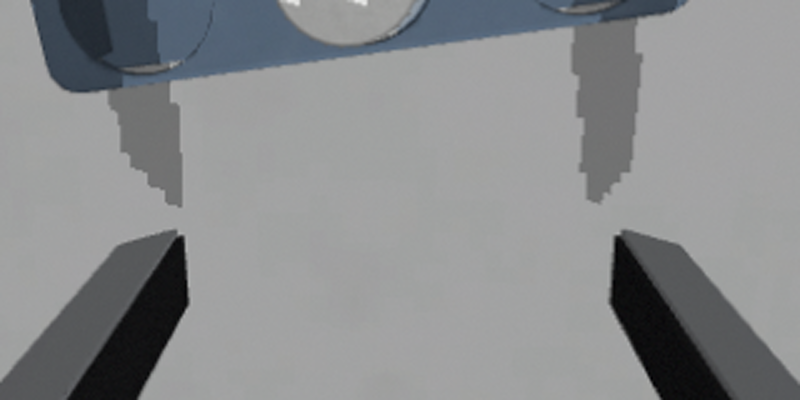

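{"name": "jog_arm", "arguments": {"series": [{"x": -0.004,"y": -0.004,"z": 0,"rx": 0.2,"ry": 0,"rz": 0.1},{"x": 0,"y": -0.005,"z": 0,"rx": 0,"ry": 0,"rz": 0},{"x": 0,"y": -0.005,"z": 0,"rx": 0,"ry": 0,"rz": 0},{"x": 0,"y": -0.004,"z": 0,"rx": 0,"ry": 0,"rz": 0}]}}

```text
time: 7.2
tool_pos: [0.4077, -0.1406, -0.0104]
ee_rot: [-3.14, 0.002, -1.545]
wrist_force: [-0.2, -0.2, 0.3]
width: 0.0937
```

{"name": "jog_arm", "arguments": {"series": [{"x": 0,"y": -0.004,"z": 0,"rx": 0,"ry": 0,"rz": 0},{"x": 0,"y": -0.004,"z": 0,"rx": 0,"ry": 0,"rz": 0},{"x": 0,"y": -0.004,"z": 0,"rx": 0,"ry": 0,"rz": 0}]}}

```text
time: 7.45
tool_pos: [0.4219, -0.1403, -0.01]
ee_rot: [-3.139, 0.001, -1.544]
wrist_force: [-1.6, 0.8, 0.6]
width: 0.0939
```

Run:
```python
from h import *
from bench import cams,robot
o=robot.get_obs();print(o["tool_pos"],o["wrist_force"])
s=cams.snapshot("wrist")
cv2.imwrite("pics/w7.png",s["img"][:,:,::-1])
```

```text
[ 0.4218545  -0.14034807 -0.00995898] [-1.57450523  0.83755887  0.58857361]
```

View pics/w7.png

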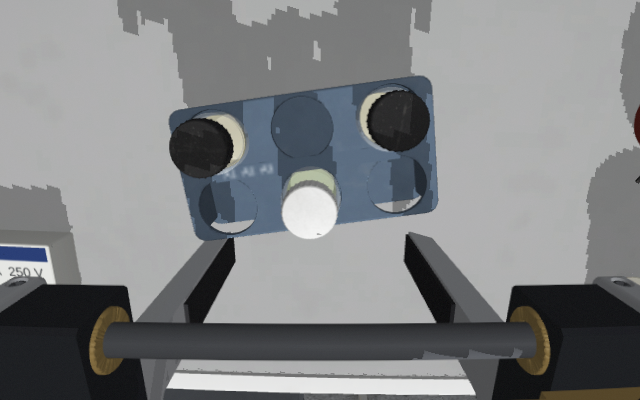

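{"name": "jog_arm", "arguments": {"series": [{"x": 0,"y": -0.004,"z": 0,"rx": 0,"ry": 0,"rz": 0},{"x": 0,"y": -0.004,"z": 0,"rx": 0,"ry": 0,"rz": 0},{"x": 0,"y": -0.004,"z": 0,"rx": 0,"ry": 0,"rz": 0},{"x": 0,"y": -0.004,"z": 0,"rx": 0,"ry": 0,"rz": 0},{"x": 0,"y": -0.004,"z": 0,"rx": 0,"ry": 0,"rz": 0},{"x": 0,"y": -0.004,"z": 0,"rx": 0,"ry": 0,"rz": 0}]}}

```text
time: 8.0
tool_pos: [0.4443, -0.1386, -0.0109]
ee_rot: [3.135, 0.004, -1.543]
wrist_force: [-3.7, -0.4, 2.9]
width: 0.0937
```

Run:
```python
from h import *
from bench import cams,robot
o=robot.get_obs();print(o["tool_pos"],o["wrist_force"])
s=cams.snapshot("wrist")
cv2.imwrite("pics/w8.png",s["img"][:,:,::-1])
```

```text
[ 0.44433425 -0.13856725 -0.0109228 ] [-3.66655125 -0.36683572  2.87420243]
```

View pics/w8.png

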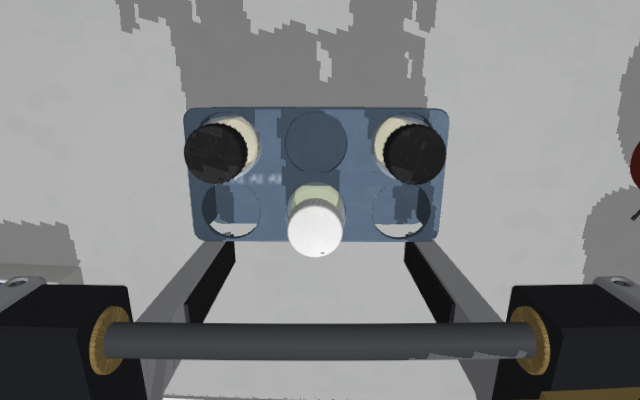

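{"name": "jog_arm", "arguments": {"series": [{"x": 0,"y": -0.004,"z": -0.003,"rx": 0.4,"ry": -0.1,"rz": 0},{"x": 0,"y": -0.006,"z": 0,"rx": 0,"ry": 0,"rz": 0},{"x": 0,"y": -0.006,"z": 0,"rx": 0,"ry": 0,"rz": 0},{"x": 0,"y": -0.006,"z": 0,"rx": 0,"ry": 0,"rz": 0},{"x": 0,"y": -0.006,"z": 0,"rx": 0,"ry": 0,"rz": 0},{"x": 0,"y": -0.006,"z": 0,"rx": 0,"ry": 0,"rz": 0}]}}

```text
time: 8.55
tool_pos: [0.4826, -0.1378, -0.0088]
ee_rot: [-3.138, 0.006, -1.545]
wrist_force: [-1.8, -0.3, 0.2]
width: 0.094
```

{"name": "jog_arm", "arguments": {"series": [{"x": 0,"y": -0.006,"z": 0,"rx": 0,"ry": -0.3,"rz": 0},{"x": 0,"y": -0.006,"z": 0,"rx": 0,"ry": 0,"rz": 0},{"x": 0,"y": -0.006,"z": 0,"rx": 0,"ry": 0,"rz": 0},{"x": 0,"y": -0.006,"z": 0,"rx": 0,"ry": 0,"rz": 0},{"x": 0,"y": -0.006,"z": 0,"rx": 0,"ry": 0,"rz": 0},{"x": 0,"y": -0.006,"z": 0,"rx": 0,"ry": 0,"rz": 0},{"x": 0,"y": -0.006,"z": 0,"rx": 0,"ry": 0,"rz": 0}]}}

```text
time: 9.13
tool_pos: [0.5296, -0.1363, -0.0094]
ee_rot: [-3.139, 0.012, -1.544]
wrist_force: [-1.3, 0.1, -0.9]
width: 0.0938
```

Run:
```python
from h import *
from bench import cams,robot
o=robot.get_obs();print(o["tool_pos"],o["wrist_force"])
s=cams.snapshot("wrist")
cv2.imwrite("pics/w9.png",s["img"][:,:,::-1])
```

```text
[ 0.52957349 -0.13633238 -0.00943807] [-1.32687878  0.09757125 -0.85961482]
```

View pics/w9.png

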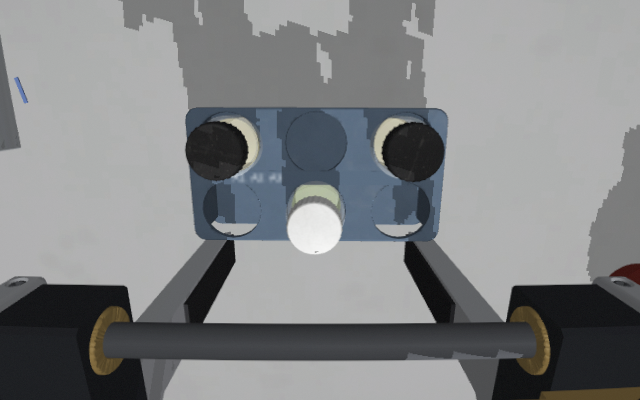

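{"name": "jog_arm", "arguments": {"series": [{"x": 0,"y": -0.006,"z": 0,"rx": 0,"ry": 0.6,"rz": 0},{"x": 0,"y": -0.006,"z": 0,"rx": 0,"ry": 0,"rz": 0},{"x": 0,"y": -0.006,"z": 0,"rx": 0,"ry": 0,"rz": 0},{"x": 0,"y": -0.006,"z": 0,"rx": 0,"ry": 0,"rz": 0},{"x": 0,"y": -0.006,"z": 0,"rx": 0,"ry": 0,"rz": 0},{"x": 0,"y": -0.004,"z": 0,"rx": 0,"ry": 0,"rz": 0}]}}

```text
time: 9.68
tool_pos: [0.568, -0.1351, -0.009]
ee_rot: [-3.138, 0.0, -1.544]
wrist_force: [-1.7, 0.7, -0.7]
width: 0.094
```

Run:
```python
from h import *
from bench import cams,robot
o=robot.get_obs();print(o["tool_pos"],o["wrist_force"])
s=cams.snapshot("wrist")
cv2.imwrite("pics/w10.png",s["img"][:,:,::-1])
```

```text
[ 0.56803568 -0.13512738 -0.00899517] [-1.687762    0.72748999 -0.73128729]
```

View pics/w10.png

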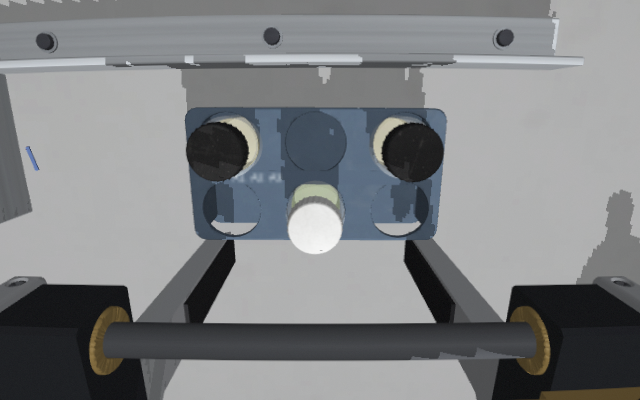

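{"name": "jog_arm", "arguments": {"series": [{"x": 0,"y": -0.004,"z": 0,"rx": 0,"ry": 0,"rz": 0},{"x": 0,"y": -0.003,"z": 0,"rx": 0,"ry": 0,"rz": 0},{"x": 0,"y": -0.002,"z": 0,"rx": 0,"ry": 0,"rz": 0}]}}

```text
time: 9.98
tool_pos: [0.5783, -0.135, -0.0088]
ee_rot: [-3.137, 0.0, -1.544]
wrist_force: [-1.8, 0.6, -0.2]
width: 0.0941
```

{"name": "jog_arm", "arguments": {"series": [{"x": 0,"y": -0.002,"z": 0,"rx": 0,"ry": 0,"rz": 0},{"x": 0,"y": -0.002,"z": 0,"rx": 0,"ry": 0,"rz": 0}]}}

```text
time: 10.15
tool_pos: [0.5823, -0.1349, -0.0088]
ee_rot: [-3.138, 0.001, -1.544]
wrist_force: [-2.0, 0.0, -0.4]
width: 0.0938
```

Run:
```python
from h import *
from bench import cams,robot
o=robot.get_obs();print(o["tool_pos"],o["wrist_force"])
s=cams.snapshot("wrist")
cv2.imwrite("pics/w11.png",s["img"][:,:,::-1])
```

```text
[ 0.58228992 -0.13486099 -0.00883993] [-1.95208529  0.03656123 -0.4250014 ]
```

View pics/w11.png

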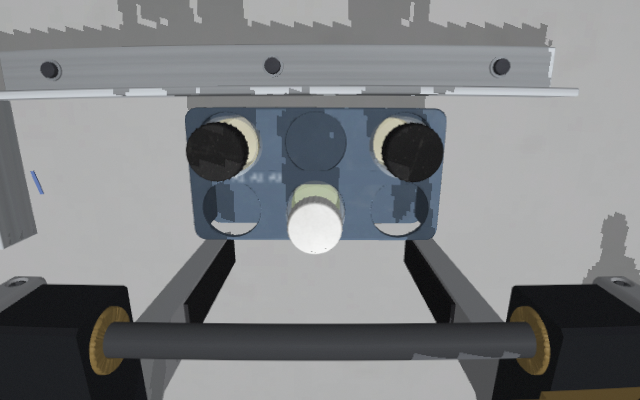

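{"name": "jog_arm", "arguments": {"series": [{"x": 0,"y": -0.0015,"z": 0,"rx": 0,"ry": 0,"rz": 0},{"x": 0,"y": -0.0015,"z": 0,"rx": 0,"ry": 0,"rz": 0}]}}

```text
time: 10.37
tool_pos: [0.5857, -0.1348, -0.0088]
ee_rot: [-3.138, 0.001, -1.544]
wrist_force: [-1.3, -0.8, -0.9]
width: 0.0943
```

{"name": "jog_arm", "arguments": {"series": [{"x": 0,"y": -0.0015,"z": 0,"rx": 0,"ry": 0,"rz": 0}]}}

```text
time: 10.45
tool_pos: [0.5872, -0.1348, -0.0088]
ee_rot: [-3.138, 0.001, -1.544]
wrist_force: [-1.1, 0.0, 0.3]
width: 0.0942
```

{"name": "jog_arm", "arguments": {"series": [{"x": 0,"y": -0.001,"z": 0,"rx": 0,"ry": 0,"rz": 0}]}}

```text
time: 10.53
tool_pos: [0.5882, -0.1348, -0.0088]
ee_rot: [-3.138, 0.001, -1.544]
wrist_force: [-3.1, -0.7, 0.8]
width: 0.0941
```

{"name": "jog_arm", "arguments": {"series": [{"x": 0,"y": -0.001,"z": 0,"rx": 0,"ry": 0,"rz": 0}]}}

```text
time: 10.62
tool_pos: [0.5883, -0.1348, -0.0089]
ee_rot: [-3.141, 0.001, -1.544]
wrist_force: [-6.6, -0.7, 2.0]
width: 0.0939
```

{"name": "jog_arm", "arguments": {"series": [{"x": 0,"y": -0.001,"z": 0,"rx": 0,"ry": 0,"rz": 0}]}}

```text
time: 10.7
tool_pos: [0.5881, -0.1348, -0.0088]
ee_rot: [3.14, 0.001, -1.544]
wrist_force: [-5.3, -0.6, 2.4]
width: 0.0941
```

Run:
```python
from h import *
from bench import cams,robot
o=robot.get_obs();print(o["tool_pos"],o["wrist_force"])
s=cams.snapshot("wrist")
cv2.imwrite("pics/w12.png",s["img"][:,:,::-1])
```

```text
[ 0.58813449 -0.13478731 -0.00884564] [-5.3268926  -0.64301442  2.38907748]
```

View pics/w12.png

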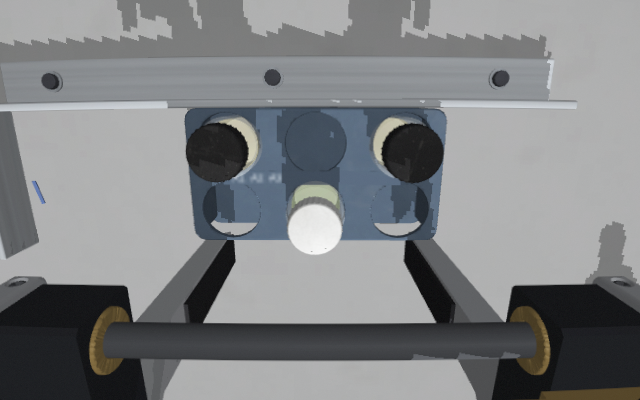

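{"name": "jog_arm", "arguments": {"series": [{"x": 0,"y": 0.008,"z": 0,"rx": 0,"ry": 0,"rz": 0},{"x": 0,"y": 0.015,"z": 0,"rx": 0,"ry": 0,"rz": 0},{"x": 0,"y": 0.01,"z": -0.01,"rx": 0,"ry": 0,"rz": 0},{"x": 0,"y": 0,"z": -0.03,"rx": 0,"ry": 0,"rz": 0},{"x": 0,"y": 0,"z": -0.03,"rx": 0,"ry": 0,"rz": 0},{"x": 0,"y": 0,"z": -0.03,"rx": 0,"ry": 0,"rz": 0},{"x": 0,"y": 0,"z": 0,"rx": 0,"ry": 0,"rz": 0}]}}

```text
time: 11.33
tool_pos: [0.5554, -0.1353, 0.0939]
ee_rot: [-3.134, 0.001, -1.544]
wrist_force: [0.9, -0.5, 0.8]
width: 0.0937
```

{"name": "jog_arm", "arguments": {"series": [{"x": 0,"y": 0,"z": 0,"rx": 0,"ry": 0,"rz": -7},{"x": 0,"y": 0,"z": 0,"rx": 0,"ry": 0,"rz": -7},{"x": 0,"y": 0,"z": 0,"rx": 0,"ry": 0,"rz": -7},{"x": 0,"y": 0,"z": 0,"rx": 0,"ry": 0,"rz": -7},{"x": 0,"y": 0,"z": 0,"rx": 0,"ry": 0,"rz": -7},{"x": 0,"y": 0,"z": 0,"rx": 0,"ry": 0,"rz": -7},{"x": 0,"y": 0,"z": 0,"rx": 0,"ry": 0,"rz": -7},{"x": 0,"y": 0,"z": 0,"rx": 0,"ry": 0,"rz": -7},{"x": 0,"y": 0,"z": 0,"rx": 0,"ry": 0,"rz": -7},{"x": 0,"y": 0,"z": 0,"rx": 0,"ry": 0,"rz": -7},{"x": 0,"y": 0,"z": 0,"rx": 0,"ry": 0,"rz": -7}], "claw": 0.33}}

```text
time: 12.25
tool_pos: [0.5636, -0.1362, 0.0972]
ee_rot: [-3.138, -0.038, -0.167]
wrist_force: [-0.7, 0.9, 0.0]
width: 0.0314
```

{"name": "jog_arm", "arguments": {"series": [{"x": 0,"y": 0,"z": 0,"rx": 0,"ry": -2,"rz": -5.5},{"x": 0,"y": 0,"z": 0,"rx": 0,"ry": 0,"rz": -5},{"x": 0.02,"y": 0.03,"z": 0,"rx": 0,"ry": 0,"rz": 0},{"x": 0.02,"y": 0.03,"z": 0,"rx": 0,"ry": 0,"rz": 0},{"x": 0.02,"y": 0.03,"z": 0,"rx": 0,"ry": 0,"rz": 0},{"x": 0,"y": 0.0,"z": 0,"rx": 0,"ry": 0,"rz": 0}]}}

```text
time: 12.75
tool_pos: [0.6281, -0.2241, 0.0919]
ee_rot: [-3.139, -0.007, 0.035]
wrist_force: [-1.3, 0.4, -1.3]
width: 0.0312
```

Run:
```python
from rk import *
from bench import cams,robot
o=robot.get_obs();print(o["tool_pos"],o["ee_rot"])
s=cams.snapshot("wrist");cv2.imwrite("pics/w13.png",s["img"][:,:,::-1])
s=cams.snapshot("top");cv2.imwrite("pics/t13.png",cv2.resize(s["img"][120:320,230:530,::-1],(800,533)))
```

```text
[ 0.6280604  -0.22413544  0.09193348] [-3.13864248 -0.00694945  0.03499042]
```

View pics/w13.png

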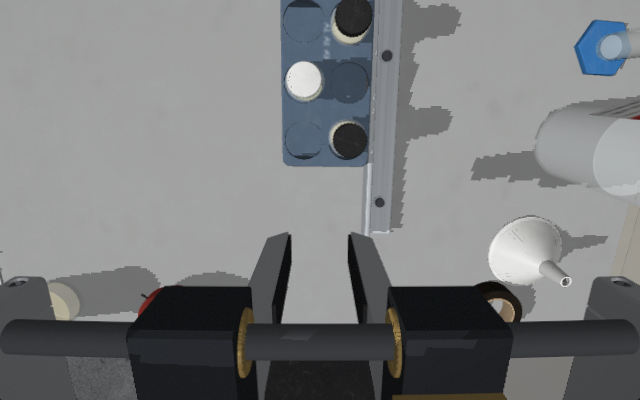

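View pics/t13.png

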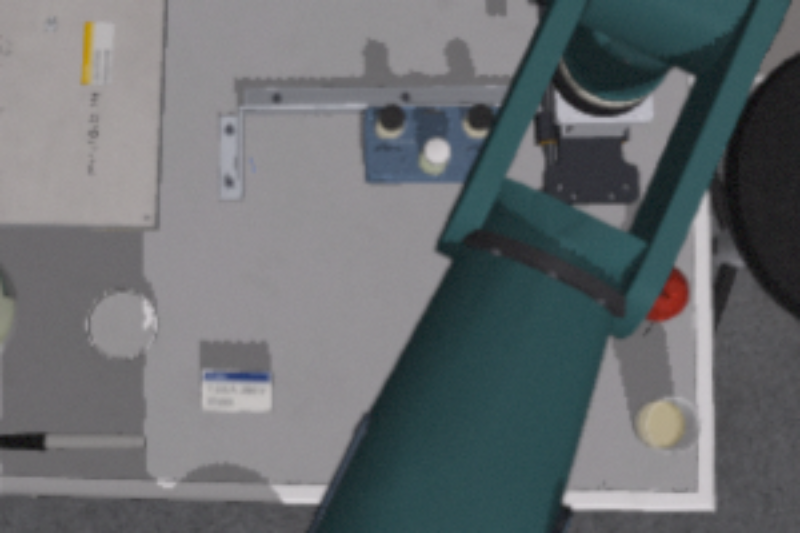

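Run:
```python
from h import *
from bench import cams,robot
s=cams.snapshot("wrist")
print(ray2w(s,[(283,163),(369,165),(282,60),(371,60)],.03),"fence top in",ray2w(s,[(371,100),(364,228)],.026))
```

```text
[[ 0.59763644 -0.18728302]
 [ 0.66422342 -0.18647133]
 [ 0.59599983 -0.11217772]
 [ 0.66033659 -0.10975668]] fence top in [[ 0.66287728 -0.13770917]
 [ 0.66451662 -0.23953249]]
```

{"name": "jog_arm", "arguments": {"series": [{"x": 0.001,"y": 0.003,"z": 0.02,"rx": 0,"ry": -0.4,"rz": 0.5},{"x": 0,"y": 0,"z": 0.02,"rx": 0,"ry": 0,"rz": 0},{"x": 0,"y": 0,"z": 0.015,"rx": 0,"ry": 0,"rz": 0},{"x": 0,"y": 0,"z": 0,"rx": 0,"ry": 0,"rz": 0}], "claw": 0.3}}

```text
time: 13.23
tool_pos: [0.6277, -0.2175, 0.0419]
ee_rot: [-3.137, -0.007, 0.033]
wrist_force: [-0.5, 0.6, -2.1]
width: 0.0282
```

Run:
```python
from h import *
from bench import cams,robot
s=cams.snapshot("wrist");cv2.imwrite("pics/w14.png",s["img"][:,:,::-1])
```

```text
(no output)
```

View pics/w14.png

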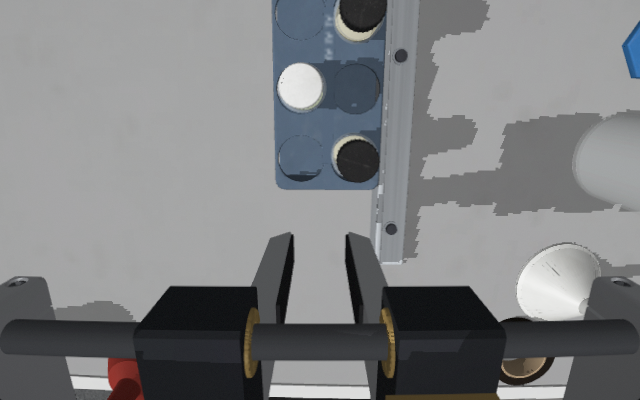

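{"name": "jog_arm", "arguments": {"series": [{"x": 0.002,"y": 0.008,"z": 0.01,"rx": 0,"ry": -0.4,"rz": 0.4},{"x": 0,"y": 0.004,"z": 0.015,"rx": 0,"ry": 0,"rz": 0},{"x": 0,"y": 0.001,"z": 0.015,"rx": 0,"ry": 0,"rz": 0},{"x": 0,"y": 0,"z": 0.003,"rx": 0,"ry": 0,"rz": 0},{"x": 0,"y": 0,"z": 0,"rx": 0,"ry": 0,"rz": 0}]}}

```text
time: 13.7
tool_pos: [0.6355, -0.2312, 0.0075]
ee_rot: [3.139, -0.015, 0.028]
wrist_force: [-0.4, 0.5, 0.3]
width: 0.028
```

Run:
```python
from h import *
from bench import cams,robot
s=cams.snapshot("wrist");cv2.imwrite("pics/w15.png",s["img"][:,:,::-1])
```

```text
(no output)
```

View pics/w15.png

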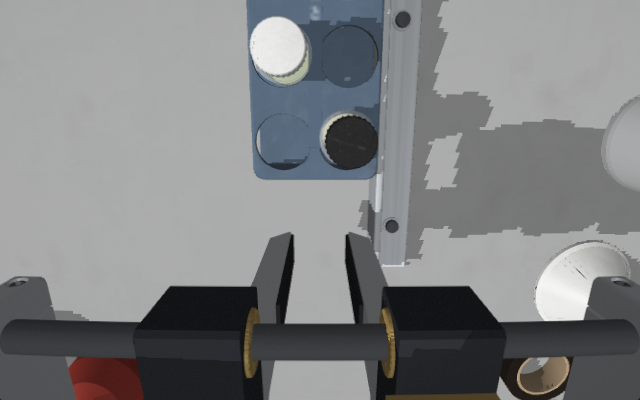

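{"name": "jog_arm", "arguments": {"series": [{"x": -0.003,"y": 0,"z": 0,"rx": 0,"ry": -0.9,"rz": 0},{"x": -0.001,"y": 0,"z": 0,"rx": 0,"ry": 0,"rz": 0},{"x": 0,"y": 0,"z": 0,"rx": 0,"ry": 0,"rz": 0}], "claw": 0.2}}

```text
time: 14.0
tool_pos: [0.6328, -0.232, 0.011]
ee_rot: [3.136, -0.002, 0.028]
wrist_force: [-0.1, -0.1, -0.0]
width: 0.0186
```

{"name": "jog_arm", "arguments": {"series": [{"x": -0.002,"y": 0,"z": 0.006,"rx": 0.2,"ry": 0,"rz": 0},{"x": 0,"y": 0,"z": 0.006,"rx": 0,"ry": 0,"rz": 0},{"x": 0,"y": 0,"z": 0.004,"rx": 0,"ry": 0,"rz": 0},{"x": 0,"y": 0,"z": 0,"rx": 0,"ry": 0,"rz": 0}]}}

```text
time: 14.33
tool_pos: [0.632, -0.2327, -0.004]
ee_rot: [3.138, -0.005, 0.028]
wrist_force: [-0.2, -0.1, -0.2]
width: 0.0187
```

Run:
```python
from h import *
from bench import cams,robot
s=cams.snapshot("wrist");cv2.imwrite("pics/w16.png",s["img"][:,:,::-1])
```

```text
(no output)
```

View pics/w16.png

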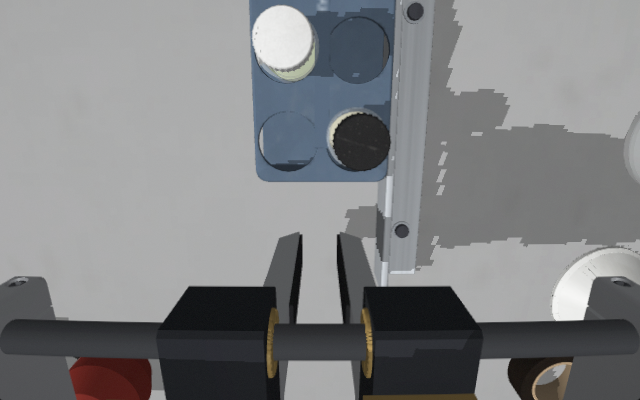

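{"name": "jog_arm", "arguments": {"series": [{"x": 0,"y": -0.003,"z": 0.004,"rx": 0,"ry": -0.3,"rz": 0.1},{"x": 0,"y": -0.005,"z": 0.001,"rx": 0,"ry": 0,"rz": 0},{"x": 0,"y": -0.005,"z": 0,"rx": 0,"ry": 0,"rz": 0},{"x": 0,"y": -0.004,"z": 0,"rx": 0,"ry": 0,"rz": 0},{"x": 0,"y": -0.004,"z": 0,"rx": 0,"ry": 0,"rz": 0}]}}

```text
time: 14.8
tool_pos: [0.6313, -0.2102, -0.01]
ee_rot: [3.139, 0.001, 0.025]
wrist_force: [0.2, 0.4, -0.4]
width: 0.0187
```

{"name": "jog_arm", "arguments": {"series": [{"x": 0,"y": -0.004,"z": 0,"rx": 0,"ry": 0,"rz": 0},{"x": 0,"y": -0.003,"z": 0,"rx": 0,"ry": 0,"rz": 0},{"x": 0,"y": -0.003,"z": 0,"rx": 0,"ry": 0,"rz": 0}]}}

```text
time: 15.05
tool_pos: [0.631, -0.1991, -0.0098]
ee_rot: [3.137, 0.001, 0.027]
wrist_force: [-1.2, -1.1, -0.7]
width: 0.0186
```

Run:
```python
from h import *
from bench import cams,robot
s=cams.snapshot("wrist");cv2.imwrite("pics/w17.png",s["img"][:,:,::-1])
```

```text
(no output)
```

View pics/w17.png

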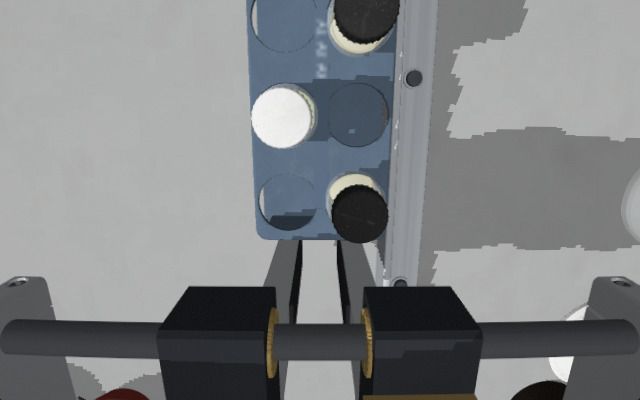

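{"name": "jog_arm", "arguments": {"series": [{"x": 0,"y": -0.004,"z": 0,"rx": 0.2,"ry": 0,"rz": 0},{"x": 0,"y": -0.005,"z": 0,"rx": 0,"ry": 0,"rz": 0},{"x": 0,"y": -0.005,"z": 0,"rx": 0,"ry": 0,"rz": 0},{"x": 0,"y": -0.005,"z": 0,"rx": 0,"ry": 0,"rz": 0},{"x": 0,"y": -0.005,"z": 0,"rx": 0,"ry": 0,"rz": 0},{"x": 0,"y": -0.005,"z": 0,"rx": 0,"ry": 0,"rz": 0}]}}

```text
time: 15.6
tool_pos: [0.6298, -0.1692, -0.0098]
ee_rot: [3.139, 0.001, 0.025]
wrist_force: [0.2, -0.8, -1.0]
width: 0.0186
```

Run:
```python
from h import *
from bench import cams,robot
s=cams.snapshot("wrist");cv2.imwrite("pics/w18.png",s["img"][:,:,::-1])
```

```text
(no output)
```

View pics/w18.png

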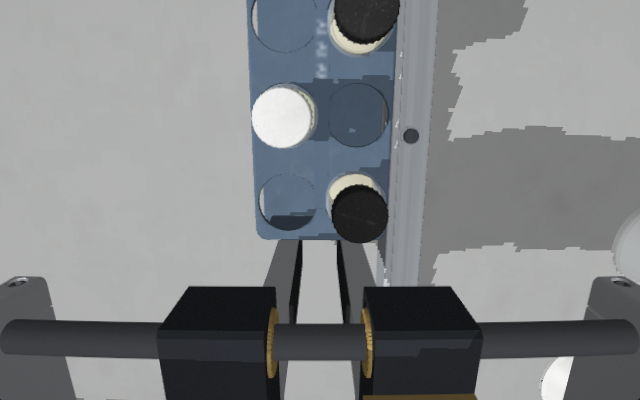

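{"name": "jog_arm", "arguments": {"series": [{"x": 0,"y": -0.005,"z": 0,"rx": 0.1,"ry": 0,"rz": 0},{"x": 0,"y": -0.005,"z": 0,"rx": 0,"ry": 0,"rz": 0},{"x": 0,"y": -0.005,"z": 0,"rx": 0,"ry": 0,"rz": 0},{"x": 0,"y": -0.005,"z": 0,"rx": 0,"ry": 0,"rz": 0},{"x": 0,"y": -0.005,"z": 0,"rx": 0,"ry": 0,"rz": 0},{"x": 0,"y": -0.005,"z": 0,"rx": 0,"ry": 0,"rz": 0}]}}

```text
time: 16.15
tool_pos: [0.6289, -0.1353, -0.0098]
ee_rot: [3.141, 0.001, 0.026]
wrist_force: [-0.2, -2.1, -0.9]
width: 0.019
```

{"name": "jog_arm", "arguments": {"series": [{"x": 0,"y": -0.005,"z": 0,"rx": 0,"ry": 0,"rz": 0},{"x": 0,"y": -0.005,"z": 0,"rx": 0,"ry": 0,"rz": 0},{"x": 0,"y": -0.005,"z": 0,"rx": 0,"ry": 0,"rz": 0},{"x": 0,"y": -0.004,"z": 0,"rx": 0,"ry": 0,"rz": 0},{"x": 0,"y": -0.003,"z": 0,"rx": 0,"ry": 0,"rz": 0}]}}

```text
time: 16.57
tool_pos: [0.6281, -0.1101, -0.0097]
ee_rot: [3.141, 0.002, 0.027]
wrist_force: [-0.2, -1.9, -0.5]
width: 0.0189
```

Run:
```python
from h import *
from bench import cams,robot
s=cams.snapshot("wrist");cv2.imwrite("pics/w19.png",s["img"][:,:,::-1])
```

```text
(no output)
```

View pics/w19.png

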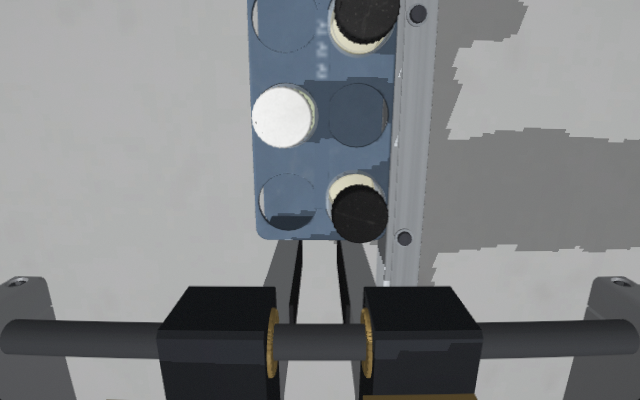

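~17 mm left; slow the approach.

{"name": "jog_arm", "arguments": {"series": [{"x": 0,"y": -0.003,"z": 0,"rx": 0,"ry": 0,"rz": 0},{"x": 0,"y": -0.003,"z": 0,"rx": 0,"ry": 0,"rz": 0},{"x": 0,"y": -0.002,"z": 0,"rx": 0,"ry": 0,"rz": 0},{"x": 0,"y": -0.002,"z": 0,"rx": 0,"ry": 0,"rz": 0}]}}

```text
time: 16.95
tool_pos: [0.6278, -0.0989, -0.0097]
ee_rot: [3.142, 0.002, 0.027]
wrist_force: [0.0, -1.7, -1.4]
width: 0.0188
```

{"name": "jog_arm", "arguments": {"series": [{"x": 0,"y": -0.0015,"z": 0,"rx": 0,"ry": 0,"rz": 0},{"x": 0,"y": -0.0015,"z": 0,"rx": 0,"ry": 0,"rz": 0}]}}

```text
time: 17.12
tool_pos: [0.6277, -0.0957, -0.0097]
ee_rot: [3.141, 0.002, 0.027]
wrist_force: [0.3, -0.7, -0.3]
width: 0.0185
```

{"name": "jog_arm", "arguments": {"series": [{"x": 0,"y": -0.0015,"z": 0,"rx": 0,"ry": 0,"rz": 0}]}}

```text
time: 17.2
tool_pos: [0.6277, -0.0942, -0.0097]
ee_rot: [3.141, 0.002, 0.026]
wrist_force: [0.1, -1.8, 0.1]
width: 0.0188
```

{"name": "jog_arm", "arguments": {"series": [{"x": 0,"y": -0.0015,"z": 0,"rx": 0,"ry": 0,"rz": 0}]}}

```text
time: 17.28
tool_pos: [0.6277, -0.0928, -0.0097]
ee_rot: [3.141, 0.002, 0.026]
wrist_force: [0.6, -4.6, -0.0]
width: 0.0187
```

{"name": "jog_arm", "arguments": {"series": [{"x": 0,"y": -0.0015,"z": 0,"rx": 0,"ry": 0,"rz": 0}]}}

```text
time: 17.37
tool_pos: [0.628, -0.0927, -0.0095]
ee_rot: [3.138, 0.001, 0.026]
wrist_force: [0.0, -6.4, -0.0]
width: 0.0189
```

{"name": "jog_arm", "arguments": {"series": [{"x": 0,"y": -0.001,"z": 0,"rx": 0,"ry": 0,"rz": 0}]}}

```text
time: 17.45
tool_pos: [0.6283, -0.0928, -0.0092]
ee_rot: [3.136, -0.0, 0.026]
wrist_force: [-0.3, -4.2, -0.6]
width: 0.0187
```

Run:
```python
from h import *
from bench import cams,robot
o=robot.get_obs();print(o["tool_pos"],o["wrist_force"])
s=cams.snapshot("top");cv2.imwrite("pics/t20.png",cv2.resize(s["img"][120:320,230:530,::-1],(800,533)))
```

```text
[ 0.62833345 -0.09282024 -0.00915216] [-0.27274718 -4.21835154 -0.58343322]
```

View pics/t20.png

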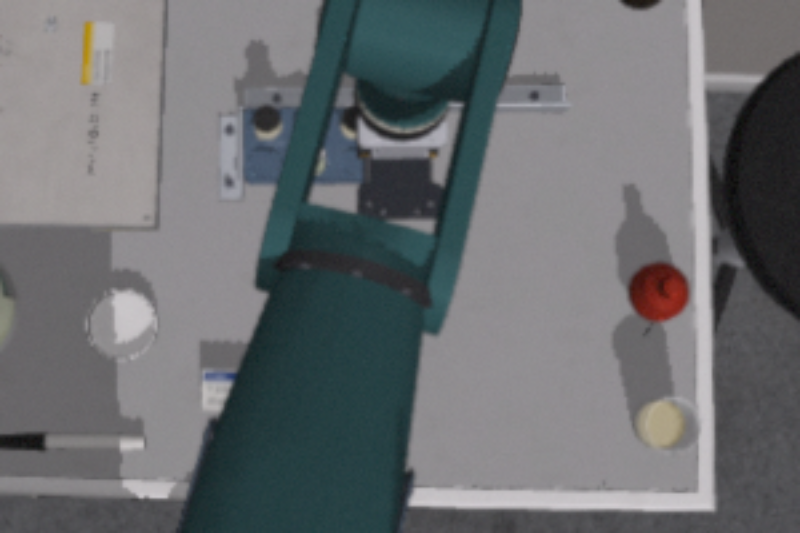

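{"name": "jog_arm", "arguments": {"series": [{"x": -0.001,"y": 0.006,"z": 0,"rx": 0,"ry": 0,"rz": 0},{"x": 0,"y": 0.02,"z": 0,"rx": 0,"ry": 0,"rz": 0},{"x": -0.002,"y": 0.03,"z": 0,"rx": 0,"ry": 0,"rz": 0},{"x": 0,"y": 0.02,"z": -0.03,"rx": 0,"ry": 0,"rz": 0},{"x": 0,"y": 0,"z": -0.035,"rx": 0,"ry": 0,"rz": 0},{"x": 0,"y": 0,"z": -0.035,"rx": 0,"ry": 0,"rz": 0},{"x": 0,"y": 0.03,"z": -0.03,"rx": 0,"ry": 0,"rz": 0},{"x": 0,"y": 0.03,"z": 0,"rx": 0,"ry": 0,"rz": 0},{"x": 0,"y": 0.02,"z": 0,"rx": 0,"ry": 0,"rz": 0},{"x": 0,"y": 0,"z": 0,"rx": 0,"ry": 0,"rz": 0}]}}

```text
time: 18.33
tool_pos: [0.6295, -0.2439, 0.1245]
ee_rot: [-3.124, 0.0, 0.034]
wrist_force: [-0.3, 0.3, -0.3]
width: 0.0187
```

Run:
```python
from rk import *
from bench import cams,robot
s=cams.snapshot("top");cv2.imwrite("pics/t21.png",cv2.resize(s["img"][145:205,305:385,::-1],(800,600),interpolation=cv2.INTER_NEAREST))
cv2.imwrite("pics/t21f.png",s["img"][:,:,::-1])
s=cams.snapshot("wrist");cv2.imwrite("pics/w21.png",s["img"][:,:,::-1])
```

```text
(no output)
```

View pics/t21.png

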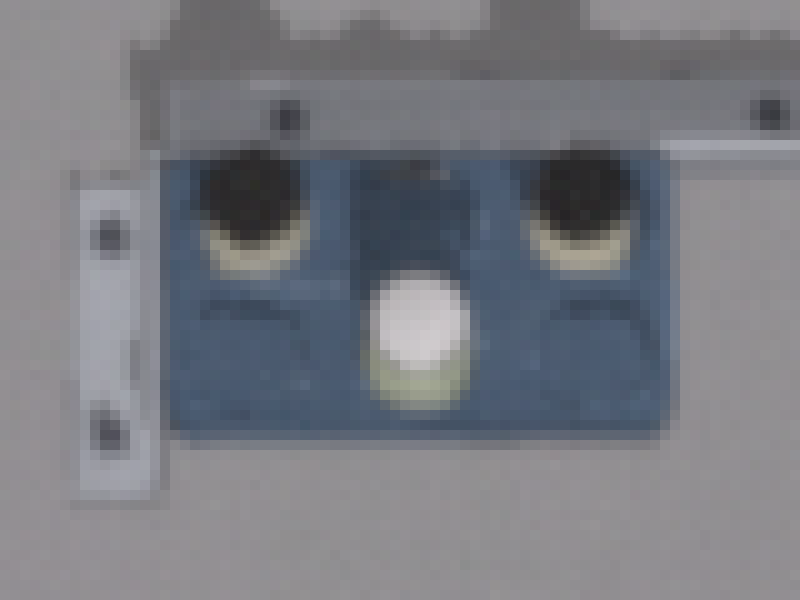

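View pics/w21.png

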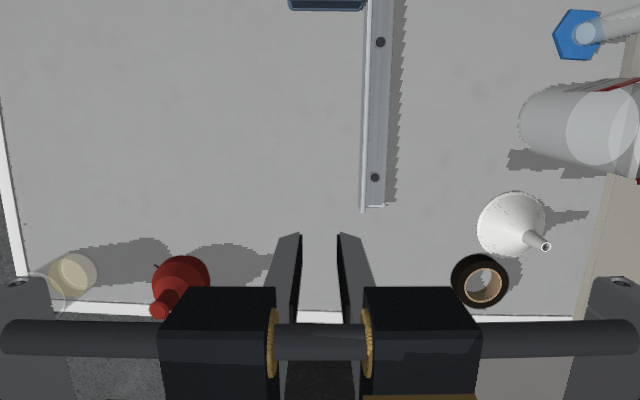

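View pics/t21f.png

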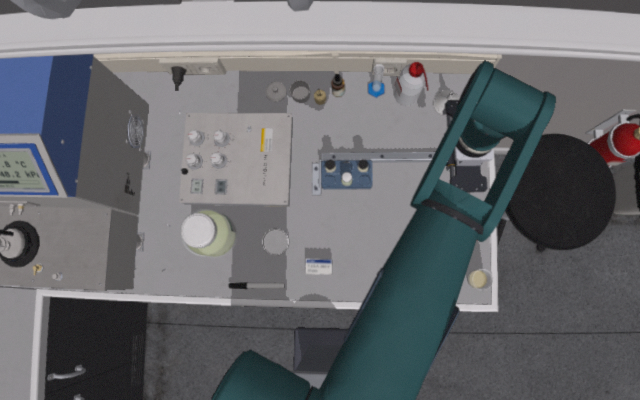

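Run:
```python
from rk import *
from bench import cams
s=cams.snapshot("top");o,im,m=rack(s)
for r in o: print(r)
# edges: near long side & right end fits in rectified image
g=im.astype(int); b=(g[...,2]-g[...,0])
f=(b>12)
pts=[]
for y in np.arange(0.025,-0.075,-0.005):
    c=int(round((0.2-y)*1000)); col=np.where(f[:,c])[0]; 
    if len(col): pts.append((y,0.8-col.max()/1000,0.8-col.min()/1000))
pts=np.array(pts);print(pts.round(3).tolist()); k=np.polyfit(pts[:,0],pts[:,1],1);print("near side slope",-k[0]*57.3,"deg yaw", "x at y=-.023",np.polyval(k,-.023))
q=[]
for x in np.arange(0.6,0.65,0.005):
    rr=int(round((0.8-x)*1000)); c=np.where(f[rr])[0]
    q.append((x,0.2-c.min()/1000,0.2-c.max()/1000))
print(np.array(q).round(3).tolist())
```

```text
(((482.991455078125, 263.5436706542969), (216.2590789794922, 618.1438598632812), 25.091527938842773), 0.5364563293457032, -0.282991455078125)
(((221.95367431640625, 175.15676879882812), (74.05943298339844, 126.37317657470703), 88.02507019042969), 0.6248432312011719, -0.02195367431640624)
[[0.025, 0.41, 0.628], [0.02, 0.41, 0.628], [0.015, 0.41, 0.628], [0.01, 0.411, 0.63], [0.005, 0.588, 0.659], [-0.0, 0.588, 0.66], [-0.005, 0.588, 0.66], [-0.01, 0.588, 0.66], [-0.015, 0.589, 0.66], [-0.02, 0.588, 0.653], [-0.025, 0.589, 0.66], [-0.03, 0.589, 0.661], [-0.035, 0.589, 0.661], [-0.04, 0.589, 0.661], [-0.045, 0.589, 0.66], [-0.05, 0.59, 0.66], [-0.055, 0.59, 0.631], [-0.06, 0.301, 0.63], [-0.065, 0.301, 0.63], [-0.07, 0.301, 0.631]]
near side slope -27.469533834586244 deg yaw x at y=-.023 0.5096603007518796
[[0.6, 0.04, -0.429], [0.605, 0.04, -0.432], [0.61, 0.04, -0.434], [0.615, 0.04, -0.437], [0.62, 0.04, -0.44], [0.625, 0.041, -0.442], [0.63, 0.04, -0.444], [0.635, 0.041, -0.447], [0.64, 0.04, -0.449], [0.645, 0.041, -0.449], [0.65, 0.041, -0.449]]
```

{"name": "jog_arm", "arguments": {"series": [{"x": 0,"y": 0,"z": 0,"rx": 0,"ry": 0,"rz": 7},{"x": 0,"y": 0,"z": 0,"rx": 0,"ry": 0,"rz": 7},{"x": 0,"y": 0,"z": 0,"rx": 0,"ry": 0,"rz": 7},{"x": 0,"y": 0,"z": 0,"rx": 0,"ry": 0,"rz": 7},{"x": 0,"y": 0,"z": 0,"rx": 0,"ry": 0,"rz": 7},{"x": 0,"y": 0,"z": 0,"rx": 0,"ry": 0,"rz": 7},{"x": 0,"y": 0,"z": 0,"rx": 0,"ry": 0,"rz": 7},{"x": 0,"y": 0,"z": 0,"rx": 0,"ry": 0,"rz": 7},{"x": 0,"y": 0,"z": 0,"rx": 0,"ry": 0,"rz": 7},{"x": 0,"y": 0,"z": 0,"rx": 0,"ry": 0,"rz": 7},{"x": 0,"y": 0,"z": 0,"rx": 0,"ry": 0,"rz": 7}], "claw": 0.6}}

```text
time: 19.4
tool_pos: [0.6247, -0.2108, 0.1102]
ee_rot: [3.128, 0.052, -1.336]
wrist_force: [0.2, 0.2, 0.5]
width: 0.056
```

{"name": "jog_arm", "arguments": {"series": [{"x": 0,"y": 0,"z": -0.005,"rx": 0.8,"ry": 2.5,"rz": 5.5},{"x": 0,"y": 0,"z": -0.005,"rx": 0,"ry": 0,"rz": 5.5},{"x": 0,"y": 0.03,"z": 0,"rx": 0,"ry": 0,"rz": 0},{"x": 0,"y": 0.03,"z": 0,"rx": 0,"ry": 0,"rz": 0},{"x": -0.03,"y": 0.02,"z": 0,"rx": 0,"ry": 0,"rz": 0},{"x": -0.03,"y": 0,"z": 0,"rx": 0,"ry": 0,"rz": 0},{"x": -0.03,"y": 0,"z": 0,"rx": 0,"ry": 0,"rz": 0},{"x": -0.03,"y": 0,"z": 0,"rx": 0,"ry": 0,"rz": 0},{"x": 0,"y": 0,"z": 0,"rx": 0,"ry": 0,"rz": 0}]}}

```text
time: 20.15
tool_pos: [0.529, -0.0693, 0.1092]
ee_rot: [3.117, 0.029, -1.527]
wrist_force: [-0.7, -0.0, 0.8]
width: 0.0562
```

{"name": "jog_arm", "arguments": {"series": [{"x": -0.02,"y": 0,"z": 0,"rx": 1.2,"ry": 1.5,"rz": 0.8},{"x": -0.018,"y": 0,"z": 0.01,"rx": 0,"ry": 0,"rz": 0},{"x": -0.003,"y": 0,"z": 0.025,"rx": 0,"ry": 0,"rz": 0},{"x": 0,"y": 0,"z": 0.025,"rx": 0,"ry": 0,"rz": 0},{"x": 0,"y": 0,"z": 0.015,"rx": 0,"ry": 0,"rz": 0},{"x": 0,"y": 0,"z": 0,"rx": 0,"ry": 0,"rz": 0},{"x": 0,"y": 0,"z": 0,"rx": 0,"ry": 0,"rz": 0}]}}

```text
time: 20.73
tool_pos: [0.5219, -0.0145, 0.0296]
ee_rot: [3.133, 0.008, -1.525]
wrist_force: [0.1, 1.1, 0.5]
width: 0.0564
```

Run:
```python
from h import *
from bench import cams,robot
s=cams.snapshot("wrist");cv2.imwrite("pics/w22.png",s["img"][:,:,::-1])
```

```text
(no output)
```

View pics/w22.png

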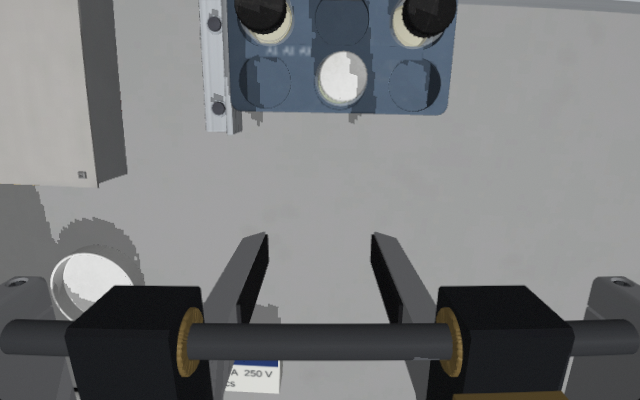

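{"name": "jog_arm", "arguments": {"series": [{"x": 0.013,"y": 0,"z": 0.006,"rx": 0.4,"ry": 0.4,"rz": 1.1},{"x": 0,"y": 0,"z": 0.012,"rx": 0,"ry": 0,"rz": 0},{"x": 0,"y": 0,"z": 0.01,"rx": 0,"ry": 0,"rz": 0},{"x": 0,"y": 0,"z": 0,"rx": 0,"ry": 0,"rz": 0}]}}

```text
time: 21.12
tool_pos: [0.5252, -0.0296, 0.0027]
ee_rot: [-3.136, -0.001, -1.546]
wrist_force: [-0.2, -0.2, 0.6]
width: 0.0566
```

{"name": "jog_arm", "arguments": {"series": [{"x": -0.002,"y": -0.005,"z": 0.005,"rx": -0.2,"ry": 0,"rz": 0},{"x": 0,"y": -0.006,"z": 0.004,"rx": 0,"ry": 0,"rz": 0},{"x": 0,"y": -0.006,"z": 0.001,"rx": 0,"ry": 0,"rz": 0},{"x": 0,"y": -0.006,"z": 0,"rx": 0,"ry": 0,"rz": 0},{"x": 0,"y": -0.005,"z": 0,"rx": 0,"ry": 0,"rz": 0}]}}

```text
time: 21.53
tool_pos: [0.5557, -0.0273, -0.0084]
ee_rot: [-3.139, -0.001, -1.548]
wrist_force: [-0.5, -0.0, 0.0]
width: 0.0568
```

Run:
```python
from h import *
from bench import cams,robot
s=cams.snapshot("wrist");cv2.imwrite("pics/w23.png",s["img"][:,:,::-1])
```

```text
(no output)
```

View pics/w23.png

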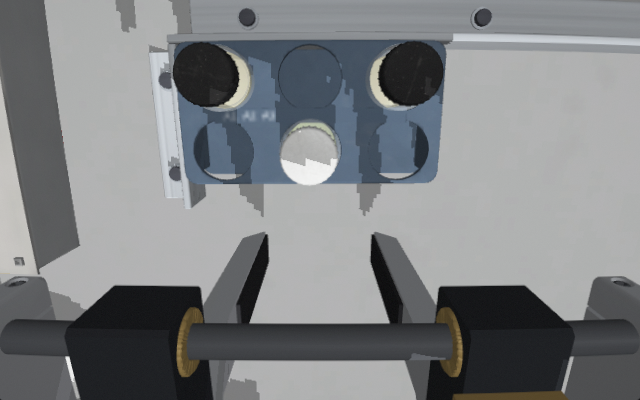

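{"name": "jog_arm", "arguments": {"series": [{"x": 0,"y": -0.005,"z": 0,"rx": 0,"ry": 0,"rz": -0.1},{"x": 0,"y": -0.005,"z": 0,"rx": 0,"ry": 0,"rz": 0},{"x": 0,"y": -0.005,"z": 0,"rx": 0,"ry": 0,"rz": 0},{"x": 0,"y": -0.002,"z": 0,"rx": 0,"ry": 0,"rz": 0},{"x": 0,"y": -0.002,"z": 0,"rx": 0,"ry": 0,"rz": 0}]}}

```text
time: 22.0
tool_pos: [0.5791, -0.0267, -0.0073]
ee_rot: [-3.136, -0.001, -1.545]
wrist_force: [0.7, -0.0, 0.6]
width: 0.0564
```

{"name": "jog_arm", "arguments": {"series": [{"x": 0,"y": -0.0015,"z": 0,"rx": 0,"ry": 0,"rz": 0},{"x": 0,"y": -0.0015,"z": 0,"rx": 0,"ry": 0,"rz": 0}]}}

```text
time: 22.17
tool_pos: [0.5825, -0.0265, -0.0072]
ee_rot: [-3.136, -0.001, -1.545]
wrist_force: [-0.2, -0.4, 0.0]
width: 0.0565
```

{"name": "jog_arm", "arguments": {"series": [{"x": 0,"y": -0.0015,"z": 0,"rx": 0,"ry": 0,"rz": 0}]}}

```text
time: 22.25
tool_pos: [0.5841, -0.0265, -0.0071]
ee_rot: [-3.136, -0.001, -1.545]
wrist_force: [0.9, 0.1, 1.4]
width: 0.0565
```

{"name": "jog_arm", "arguments": {"series": [{"x": 0,"y": -0.0015,"z": 0,"rx": 0,"ry": 0,"rz": 0}]}}

```text
time: 22.33
tool_pos: [0.5852, -0.0265, -0.0072]
ee_rot: [-3.137, -0.001, -1.545]
wrist_force: [-3.4, -0.2, 2.2]
width: 0.0564
```

{"name": "jog_arm", "arguments": {"series": [{"x": 0,"y": -0.0015,"z": 0,"rx": 0,"ry": 0,"rz": 0}]}}

```text
time: 22.42
tool_pos: [0.5851, -0.0265, -0.0072]
ee_rot: [-3.141, -0.001, -1.546]
wrist_force: [-6.5, 0.4, 4.2]
width: 0.0563
```

{"name": "jog_arm", "arguments": {"series": [{"x": 0,"y": 0.006,"z": 0,"rx": 0,"ry": 0,"rz": 0},{"x": 0,"y": 0.015,"z": 0,"rx": 0,"ry": 0,"rz": 0},{"x": 0,"y": 0.015,"z": -0.005,"rx": 0,"ry": 0,"rz": 0},{"x": 0,"y": 0,"z": -0.03,"rx": 0,"ry": 0,"rz": 0},{"x": 0,"y": 0,"z": -0.035,"rx": 0,"ry": 0,"rz": 0},{"x": 0,"y": 0,"z": -0.035,"rx": 0,"ry": 0,"rz": 0},{"x": 0.02,"y": 0.02,"z": -0.03,"rx": 0,"ry": 0,"rz": 0},{"x": 0.03,"y": 0.025,"z": 0,"rx": 0,"ry": 0,"rz": 0},{"x": 0.03,"y": 0.025,"z": 0,"rx": 0,"ry": 0,"rz": 0},{"x": 0.03,"y": 0,"z": 0,"rx": 0,"ry": 0,"rz": 0},{"x": 0,"y": 0,"z": 0,"rx": 0,"ry": 0,"rz": 0},{"x": 0,"y": 0,"z": 0,"rx": 0,"ry": 0,"rz": 0}]}}

```text
time: 23.42
tool_pos: [0.4759, -0.142, 0.1328]
ee_rot: [-3.134, -0.005, -1.541]
wrist_force: [0.1, -0.1, 0.1]
width: 0.0561
```

Run:
```python
from rk import *
from bench import cams,robot
print(robot.get_obs()["qvel"].round(3))
s=cams.snapshot("top");cv2.imwrite("pics/t24.png",cv2.resize(s["img"][120:320,170:530,::-1],(800,444),interpolation=cv2.INTER_CUBIC))
for t in ["by_beaker","by_pipette_bulb","by_fuse_box","by_spare_cap","by_sample_jar","rack"]:
    print(t,[(r["p"],r["bbox"]) for r in cams.look_for(t,s)[:1]])
s=cams.snapshot("wrist");cv2.imwrite("pics/w24.png",s["img"][:,:,::-1])
```

```text
[-0.046 -0.007  0.001 -0.028 -0.031 -0.014]
by_beaker [(0.84, [464.8, 269.8, 31.0, 21.4])]
by_pipette_bulb [(0.7, [474.6, 219.8, 14.9, 22.1])]
by_fuse_box [(0.85, [303.9, 262.5, 30.9, 8.9])]
by_spare_cap [(0.68, [262.7, 229.3, 26.1, 26.7])]
by_sample_jar [(0.73, [179.1, 210.8, 56.7, 48.5])]
rack [(0.89, [320.2, 158.1, 53.9, 32.7])]
```

View pics/t24.png

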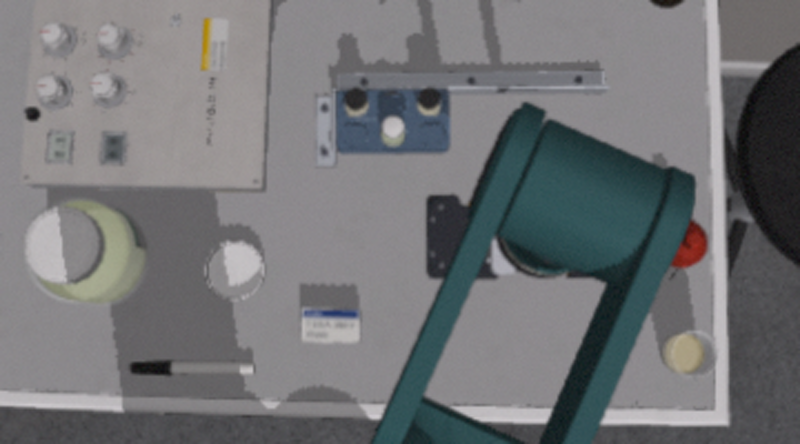

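View pics/w24.png

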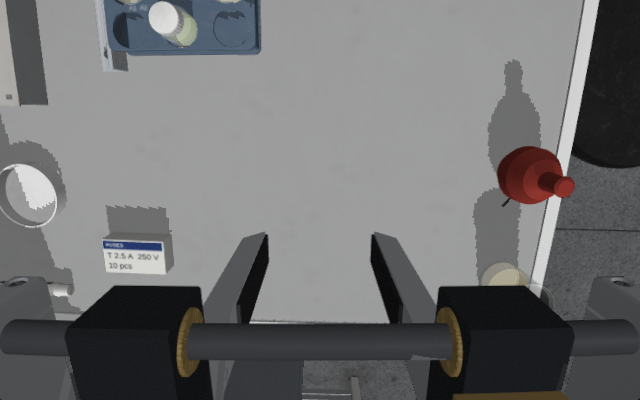

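The top picture (crop) shows the rack at about (393,120), against both the fence and the end stop. The bystanders are standing where they were at the start, and the arm is clear and up. I'm handing in.

{"name": "jog_arm", "arguments": {"series": [{"x": 0,"y": 0,"z": 0,"rx": 0,"ry": 0,"rz": 0},{"x": 0,"y": 0,"z": 0,"rx": 0,"ry": 0,"rz": 0},{"x": 0,"y": 0,"z": 0,"rx": 0,"ry": 0,"rz": 0}]}}

```text
time: 24.07
tool_pos: [0.4768, -0.1391, 0.1315]
ee_rot: [-3.137, -0.004, -1.534]
wrist_force: [-0.5, -0.5, -0.6]
width: 0.0563
```

```bash
python3 -c "
from bench import ticket
print(ticket.close_job())"
```

```text
the job is handed in; nothing more can be done
None
```

The rack is home in the corner stop, as far as my checks show, and I handed the job in at about 24 s; no verdict was reported.

**What I did:**
- I pushed the rack square against the long fence with both fingertips.
- I then pushed it along the fence into the end stop.
- I gave it one last light push toward the fence to confirm it was seated, then raised the arm clear.

**Last checks:**
- **Seating:** The arm stopped hard where I had worked out it should, at tool x = 0.585 m for the fence and y = -0.093 m for the end stop. Readings at those stops were about 6–7 N.
- **Squareness:** Before the last push, the top camera put the rack about 0.5° from my 1.5° estimate of the stop's angle. I did not measure it again after that push, only looked.
- **Bystanders:** All five look upright and in their starting places by eye and by the detector. The arm partly hid the pipette bulb in the last top picture, but the wrist picture shows it standing.

**What disagreed:**
- **Fingertip height:** The fingertips sit roughly 16–20 mm above the reported tool position. My first approach therefore passed over the rack's top plate. Wrist forces stayed at about 1 N and the rack did not visibly move beyond measuring error. I backed off and repeated it lower.
- **Box fit:** A box fitted to the rack in the picture came out 74 mm wide instead of 66 mm, probably because its side face shows. I relied on the contact stops rather than that fit.

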